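# Lay the measuring cylinder down on its padded stop

### The arm

A 6-joint arm with a two-finger parallel gripper is mounted at the origin on the work surface. World frame = base frame: x ahead of the robot, y to its left, z up, the work surface at z = 0. Lengths are in mm, angles in degrees, forces in N, time in s.
With the tool pointing down it reaches from about 350 to 850 mm from the base axis. Payload 8.1 kg.
Tool frame: the origin (TCP) lies midway between the tips of the shut fingers; the grasp point (between the pads) lies 19 mm behind it; x points along the fingers, y is the direction in which the jaws open and shut, and the axes are right-handed (so a half turn about x gives the same grasp; the last joint's range is limited). The gripper opens to 85 mm and grips with 20 to 120 N. Pads are 22 mm wide; open, the fingers measure 114 mm over their backs; the gripper's body (76 mm by 85 mm) begins 54 mm behind the grasp point. The pads swing forward as they close: fully open they stand 13 mm farther back than shut.
Start: joints at [-69.695, 7.471, 85.268, -0, 87.261, -4.893], TCP at [255.475, -542.898, 231.292] pointing down, gripper open.
Joint ranges: [-169.43, 169.43], [-51.17, 129.36], [1.28, 143.12], [-76.62, 256.62], [0, 156.53], [-152.29, 152.29]. Speed limits (degrees/s): [136.94, 136.94, 159.86, 180, 180, 180].

### API

Orientations are given as [roll, pitch, yaw] about the fixed x, y, z axes, in that order (R = Rz(yaw) Ry(pitch) Rx(roll)).
In Python, from bench import sense, snapshot, hand_in gives the robot as it stands.
- The arm moves only by the tool drive_tool, never from a script. Its argument "deltas" is a list of rows, each a list of 7 numbers: the closure in counts, from 0 (fully open) to 255 (shut), then the shift along the tool's x, y, z in m, then the turn, a rotation vector about the tool's x, y, z in rad. A call has exactly 10 rows; each row is the pose to reach, as a shift and turn from the pose commanded when the call began, along the tool's axes at that moment; what a row does not reach only later rows make up. A row lasts 1/12 s, in which the tool goes at most 41.7 mm and 7.16 degrees, less where a joint would pass 70% of its speed; a pose out of reach is approached as far as the arm can. A call with a gripper value outside its range is refused whole. The fingers move at their own pace and stop on an object; "squeeze" is the grip in N (left out, the last holds). Time passes only in rows, so rows that repeat a pose let the fingers close, or fill a call up. It gives the time, the measured TCP pose, the force and the opening at its end, in the units of the state.
- sense(): the state, without advancing time (a new reading comes with each control period).
- snapshot(name): name is "scene" or "top" or "wrist"; returns a dict with "frame" (420x560x3 uint8, blue, green, red), "fx", "fy", "cx", "cy" (pixels), "rvec" (rotation vector, rad) and "tvec" (3), from world to camera coordinates, as OpenCV has them. Camera axes: x right, y down, z forward; pixel columns grow to the right and rows downward; lengths in mm; the calibration is good to about 2 mm. A picture is of the moment at which its call begins. There is no depth.
- hand_in(): hands the job in, once; it reports no verdict.
The state is a dict: "time": time; "joint_pos": joint angles; "qd": joint speeds; "joint_efforts": joint torques, N m; "tool_pos": TCP position; "tcp_rot": TCP orientation; "ft_force": force on the tool from outside, world axes, zero at the start; "wrist_torque": the same for the moment, N m; "finger_gap": finger opening in mm.
Only numpy, scipy, OpenCV 4.12 (cv2) and the standard library are available. Lean on these libraries where they do the work, as an engineer would, in place of code of your own. Each camera call takes 0.05 s, during which the arm holds its last target.

### The job

Tip the tall white measuring cylinder over with the fingers so that its barrel comes to lie in the orange notch of the padded stop it stands in front of, easing it down gently all the way instead of letting it drop. Only push and support it: do not pinch it, press it hard or lift its foot off the plate, which stays where it is as the pivot. Leave everything else on the bench alone, and finish with the hand clear.

Things in the scene. Friction and masses are not known exactly. Their poses are not given: they have to be found in the camera images.
- cylinder: Loose measuring cylinder, 0.1 to 0.2 kg, upright, 200 mm tall: white barrel 26 mm in diameter, blue hexagonal foot (58 mm across flats, 10 mm thick) and collar (42 mm across flats, 172 to 192 mm above the underside). Origin: centre of the foot's underside, 6 mm above the bench. z up the barrel; x square to a flat of foot and collar, towards the stop within 5 degrees.
- cyl_mid (a point): Point on the axis of the cylinder's barrel, 120 mm above the underside of its foot; about here it comes to lie on the stop, leaning about 78 degrees from upright, the collar past the block and about 40 mm clear of the bench.
- cyl_toe (a point): Middle of the lower edge of the cylinder's foot on the side towards the stop, 29 mm ahead of the foot's centre: the edge it pivots on. The cylinder balances at about 20 degrees of lean and beyond that falls by itself.
- cradle: Fixed cradle: aluminium plate 225 x 85 mm (x from -155 to 70 mm), top 6 mm above the bench; on it a green block with an orange padded V notch (x 28 to 58 mm, 80 mm wide, flat floor 22 mm wide at 46 mm height, sides rising to 66 mm). Origin: on the bench, on the centre line; x points from the standing place (centre at x = -100 mm) to the notch: the way to tip; z up.
- tube0: Bystander: white conical tube with yellow cap, 114 mm long, in the clear rack; origin at its tip.
- tube1: Bystander: second white conical tube with yellow cap, as the first.
- rack: Bystander: fixed clear acrylic rack, 75 x 180 x 55 mm, long along its y; origin at the centre of its underside.
- mixer: Bystander: fixed chrome vortex mixer, 160 x 130 mm, 131 mm high; origin at the centre of its underside.
- weight: Bystander: brass weight, 28 mm in diameter, 42 mm high; origin at the centre of its underside.
- boat: Bystander: round glass weighing boat, 80 mm across, 22 mm high; origin at the centre of its underside.
- bottle: Bystander: amber bottle, 60 mm in diameter, 130 mm high; origin at the centre of its underside.
- spatula: Bystander: spatula lying flat, 160 mm long along its x; origin at its underside.
There are look-alikes about, which are no part of the job. There is more than one size of the cylinder; the job needs the largest.

How it is judged (in metres and radians):
At the end, for the whole second after the job is handed in: The cylinder lies at rest with its barrel in the notch: 72 to 85 degrees from upright, the mid-barrel point within 15 mm of the cradle's centre line, 5 to 80 mm ahead of the cradle's origin and 50 to 72 mm above the bench (angle between cylinder's own z axis and vertical between 1.25 and 1.48 rad and x of cyl_mid in the frame of cradle between 0.005 and 0.08 m and y of cyl_mid in the frame of cradle between -0.015 and 0.015 m and z of cyl_mid in the frame of cradle between 0.05 and 0.072 m and linear speed of cylinder below 0.02 m/s and angular speed of cylinder below 0.2 rad/s); the robot touches nothing.
It fails at once if the cylinder drops or is flung: it turns faster than 4.5 rad/s (angular speed of cylinder above 4.5 rad/s).
It fails at once if the pivoting foot edge is lifted more than 14 mm off the plate (height (world z) of cyl_toe above 0.02 m).
It fails at once if the foot is shoved or carried more than 40 mm from its place (distance of cyl_toe from where it was at the start of the episode above 0.04 m).
It fails at once if the cylinder is pinched or pressed with more than 12 N (contact force between the fingers and cylinder above 12 N).
It fails at once if a bystander is moved more than 15 mm, or the hand presses on the rack or mixer (8 N) or cradle (15 N) (distance of any of tube0, tube1, weight, boat, bottle, spatula from where it was at the start of the episode above 0.015 m or contact force between the arm and rack above 8 N or contact force between the arm and mixer above 8 N or contact force between the arm and cradle above 15 N).
It also fails if it takes over 51 s, if anything falls off the work surface, if the arm or the gripper's body presses on something with over 40 N, if the wrist force passes 120 N, or if a joint passes its speed limit or range.

## Working session

There is one attempt and no reset: what is moved stays moved. The work goes in short steps, Python scripts to look and compute and a tool call to move; the robot and the scene stay as the last step left them, time stands still between calls to the robot, and variables do not carry over. Pictures are saved under pics/ and viewed, and the job is handed in when it is done.

Besides the shell and the picture viewer there is one more tool, called after "Request:" by a JSON object that holds its "method" and its "body", one argument or row to a line. drive_tool: Moves the arm, as the interface text tells. Its arguments: {"type":"object","properties":{"deltas":{"type":"array","items":{"type":"array","items":{"type":"number"}}},"squeeze":{"type":"number"}},"required":["deltas"]}

```bash
mkdir -p pics; ls; python3 - <<'E'
from bench import sense,snapshot
import cv2
print(sense())
for n in ("scene","top","wrist"):
    s=snapshot(n); cv2.imwrite(f"pics/{n}0.png",s["frame"]); print(n,{k:s[k] for k in s if k!="frame"})
E
```

```text
pics
{'time': 0.0, 'joint_pos': array([-6.96933966e+01,  7.51481821e+00,  8.53287665e+01, -7.22723956e-04,
        8.72628440e+01, -4.89507279e+00]), 'qd': array([ 0.04999443, -0.05816672,  0.05685634, -0.09612345,  0.05339371,
       -0.05999997]), 'joint_efforts': array([ 1.09594039e-04, -5.69412446e+01, -5.00548625e+01, -5.89867227e-05,
        1.49944983e-02,  1.76340222e-05]), 'tool_pos': array([ 255.28781612, -542.36968509,  230.25238224]), 'tcp_rot': array([-94.50648011,  89.8935688 , 110.69523126]), 'ft_force': array([0.47732576, 0.47454561, 0.08710051]), 'wrist_torque': array([-0.04341777,  0.00207193,  0.06779614]), 'finger_gap': 85.57106329756328}
scene {'fx': 383.06995814430576, 'fy': 383.06995814430576, 'cx': 291.3088794207023, 'cy': 206.53084433892693, 'rvec': array([ 1.34094684,  1.98738334, -1.06257707]), 'tvec': array([ 204.98914568, -225.16116019, 1463.59320939])}
top {'fx': 463.94346893549323, 'fy': 463.94346893549323, 'cx': 274.04381971102083, 'cy': 206.66545792895892, 'rvec': array([ 2.14122204, -2.14368551,  0.16070218]), 'tvec': array([   9.23278066,  584.41994959, 1098.77831909])}
wrist {'fx': 310.3156101538943, 'fy': 310.3156101538943, 'cx': 279.24958813640643, 'cy': 205.75136666957647, 'rvec': array([-2.46017001,  1.56044247,  0.20841152]), 'tvec': array([-599.025886  ,  -33.62610887,  377.62647509])}
```

View pics/scene0.png

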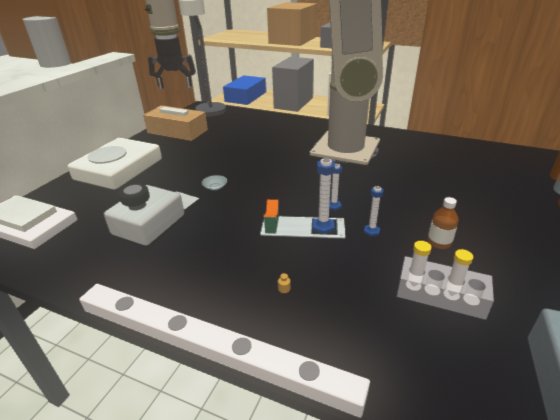

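View pics/top0.png

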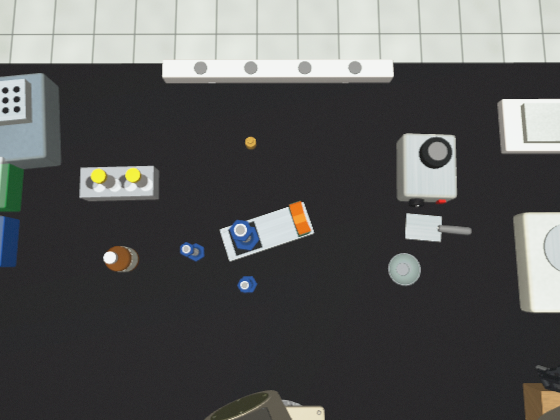

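View pics/wrist0.png

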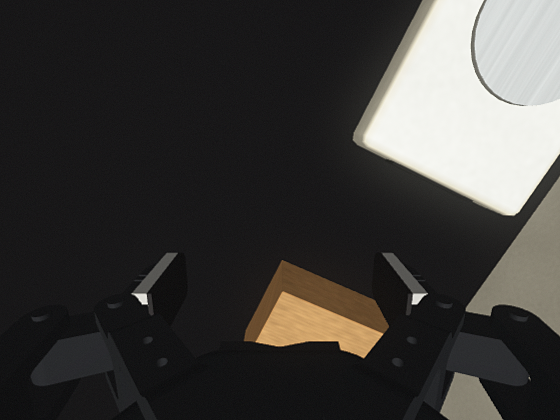

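Candidates for the cylinder (scene / top pixels): the tall one on the plate at (325,195)/(240,232), a smaller one at (335,187)/(247,285), and another smaller one at (375,210)/(192,250). I choose the tall one that stands on the plate. Next, crops and measurements.

```bash
cat > h.py <<'E'
import numpy as np,cv2
from bench import sense,snapshot
def ray(s,u,v):
    R,_=cv2.Rodrigues(s["rvec"]); C=-R.T@s["tvec"]
    d=R.T@np.array([(u-s["cx"])/s["fx"],(v-s["cy"])/s["fy"],1]); return C,d
def onz(s,u,v,z):
    C,d=ray(s,u,v); return C+d*(z-C[2])/d[2]
def proj(s,P):
    K=np.array([[s["fx"],0,s["cx"]],[0,s["fy"],s["cy"]],[0,0,1.]])
    return cv2.projectPoints(np.array(P,float).reshape(-1,3),s["rvec"],s["tvec"],K,None)[0].reshape(-1,2)
def comps(m,amin=30):
    n,l,st,c=cv2.connectedComponentsWithStats(m.astype(np.uint8)); return [(i,st[i].tolist(),c[i].round(1).tolist()) for i in range(1,n) if st[i][4]>=amin],l
E
python3 - <<'E'
from h import *
t=snapshot("top"); s=snapshot("scene")
for n,x,(a,b,c,d) in (("top",t,(170,190,330,300)),("scene",s,(240,140,400,260))):
    cv2.imwrite(f"pics/{n}crop.png",cv2.resize(x["frame"][b:d,a:c],None,fx=4.5,fy=4.5,interpolation=cv2.INTER_CUBIC))
for n,x in (("top",t),("scene",s)):
    hsv=cv2.cvtColor(x["frame"],cv2.COLOR_BGR2HSV)
    o=cv2.inRange(hsv,(3,180,120),(14,255,255)); b=cv2.inRange(hsv,(105,120,40),(125,255,255))
    print(n,"orange",comps(o)[0]); print("blue",comps(b)[0])
hsv=cv2.cvtColor(t["frame"],cv2.COLOR_BGR2HSV)
m=(hsv[:,:,2]>60); m=m.astype(np.uint8); c,l=comps(m,300)
i=l[248,232+10]; print(i)
for k in c: print(k)
lab=l[225,270]; cn=max(cv2.findContours((l==lab).astype(np.uint8),0,2)[0],key=cv2.contourArea); print(cv2.minAreaRect(cn)); print(cv2.approxPolyDP(cn,3,True).reshape(-1,2).tolist())
E
```

```text
top orange [(1, [289, 201, 14, 16, 140], [295.8, 208.5]), (4, [295, 221, 15, 13, 130], [302.2, 227.2]), (17, [107, 258, 21, 12, 81], [117.5, 264.7])]
blue [(1, [0, 216, 20, 51, 831], [9.1, 241.7]), (2, [230, 220, 29, 31, 459], [244.7, 236.1]), (3, [180, 242, 25, 19, 230], [193.2, 251.2]), (4, [237, 276, 20, 17, 200], [247.6, 283.8])]
scene orange [(1, [264, 200, 14, 17, 184], [271.6, 207.8]), (3, [450, 211, 7, 10, 42], [453.1, 215.4])]
blue [(1, [224, 76, 41, 28, 872], [244.0, 89.2]), (2, [318, 161, 16, 9, 56], [324.8, 165.7]), (5, [371, 188, 13, 9, 58], [376.6, 192.8]), (6, [330, 201, 11, 8, 63], [335.1, 205.1]), (7, [313, 219, 22, 14, 211], [323.3, 225.6]), (8, [364, 225, 16, 11, 112], [371.4, 230.4])]
8
(1, [0, 0, 560, 84, 40354], [278.9, 36.2])
(2, [0, 73, 61, 139, 6378], [26.6, 132.4])
(3, [497, 98, 63, 56, 3390], [529.0, 125.6])
(4, [396, 133, 62, 71, 3335], [424.2, 170.8])
(6, [427, 141, 21, 20, 326], [437.3, 150.7])
(7, [79, 165, 81, 37, 2723], [118.8, 183.0])
(8, [219, 200, 96, 62, 3067], [267.0, 230.4])
(10, [405, 213, 67, 30, 1230], [429.6, 227.8])
(11, [513, 212, 47, 101, 4394], [537.7, 260.6])
(12, [0, 215, 20, 52, 908], [8.5, 240.7])
(13, [179, 242, 26, 20, 371], [192.1, 250.9])
(14, [103, 246, 36, 27, 770], [120.8, 258.7])
(15, [387, 253, 34, 34, 888], [404.0, 269.0])
(20, [523, 383, 37, 37, 1214], [540.4, 402.2])
(22, [204, 390, 121, 30, 1744], [275.6, 409.4])
((265.7834167480469, 229.63584899902344), (38.070526123046875, 90.21598052978516), 71.93952178955078)
[[304, 203], [299, 200], [247, 220], [237, 219], [219, 229], [229, 261], [312, 234]]
```

View pics/topcrop.png

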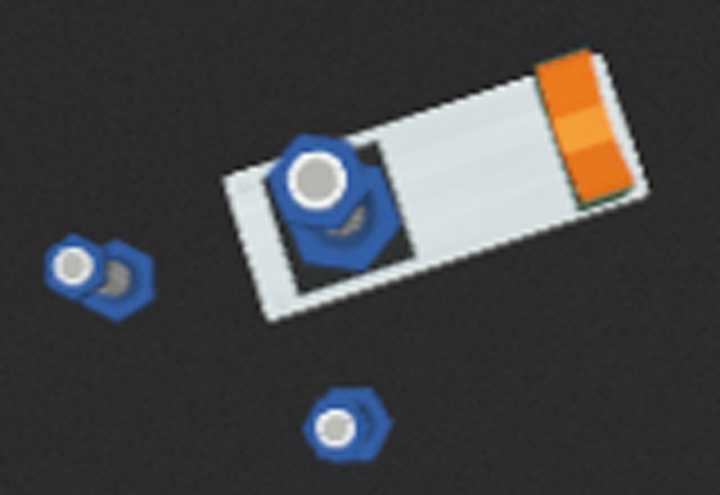

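View pics/scenecrop.png

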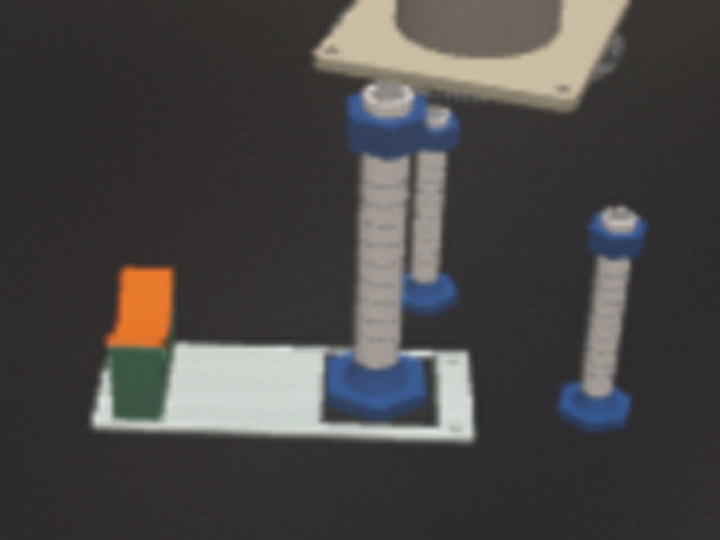

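The crops confirm it: the cylinder on the plate is the largest. The rim is at top (240.4,230.0) and the plate corners are at about (220,229), (230,261), (314,233) and (303,203).

```bash
python3 - <<'E'
from h import *
t=snapshot("top"); s=snapshot("scene")
pts=[(220,229.3),(229.6,261.3),(314.2,232.9),(303.3,202.7)]
P=np.array([onz(t,*p,6) for p in pts]); print(P.round(1))
# local coords of corners : y sign determined: z up
L=None
x=((P[2]-P[1])+(P[3]-P[0]));print("len",np.linalg.norm(P[2]-P[1]),np.linalg.norm(P[3]-P[0]),np.linalg.norm(P[1]-P[0]),np.linalg.norm(P[3]-P[2]))
y=(P[1]-P[0])+(P[2]-P[3]); a=np.arctan2(x[1],x[0]); b=np.arctan2(y[1],y[0]); print("yaw",np.degrees(a),"y dir",np.degrees(b))
b2=b-np.pi/2 if np.cos(b-np.pi/2-a)>0 else b+np.pi/2
yaw=np.arctan2(np.sin(a)*1+.4*np.sin(b2),np.cos(a)+.4*np.cos(b2)); print("yaw",np.degrees(yaw))
ex=np.array([np.cos(yaw),np.sin(yaw)]);c=P[:,:2].mean(0); o=c+42.5*ex; print("origin",o,"stand",o-100*ex)
# orange floor check
for (u,v) in ((295.8,208.5),(302.2,227.2)): print("orange side",onz(t,u,v,56)[:2])
R=lambda p:((p[:2]-o)@ex,(p[:2]-o)@np.array([-ex[1],ex[0]]))
print("floor", R(onz(t,170+583/4.5,190+127/4.5,46)))
topc=onz(t,170+317/4.5,190+180/4.5,206);print("rim top",topc,R(topc))
topc=onz(s,240+388/4.5,140+96/4.5,206);print("rim scene",topc,R(topc))
# reproj check in scene
for name,p in (("rim",[*(o-100*ex),206]),("foot",[*(o-100*ex),6])): print(name,proj(s,p),proj(t,p))
for n,(u,v),z in (("small1",(247,284.5),150),("small2",(186.5,249.5),150)): print(n,onz(t,u,v,z))
for n,(u,v),z in (("tube",(98,175),130),("tube",(132,174),130),("bottle",(109,258),130),("weight",(251,143),40),("boat",(404,269),20)): print(n,onz(t,u,v,z).round())
E
```

```text
[[532.5 145.3   6. ]
 [452.1 120.    6. ]
 [523.1 -92.7   6. ]
 [600.4 -66.    6. ]]
len 224.21901612125393 221.9439886059424 84.32736312309065 81.74485550125499
yaw -71.8646255545278 y dir -161.73170013469968
yaw -71.82664687357763
origin [540.27702113 -13.74443883] stand [509.08771354  81.26728199]
orange side [578.04617282 -44.44910512]
orange side [532.25604067 -59.57363857]
floor (np.float64(42.897359382105705), np.float64(1.8711292570352729))
rim top [510.4693071   78.82873889 206.        ] (np.float64(-97.25218877428031), np.float64(0.5521111041081355))
rim scene [514.28503128  83.47599367 206.        ] (np.float64(-100.47752756090962), np.float64(5.6269428950677565))
rim [[326.01887519 160.25861642]] [[239.27378433 230.6584957 ]]
foot [[323.10053083 225.84735051]] [[245.25000238 238.52759106]]
small1 [396.98499033  67.5162255  150.        ]
small2 [473.15631587 201.35984287 150.        ]
tube [646. 414. 130.]
tube [648. 335. 130.]
bottle [456. 378. 130.]
weight [748.  67.  40.]
boat [ 432. -312.   20.]
```

```bash
cat >> h.py <<'E'
import json,os
from scipy.spatial.transform import Rotation as Ro, Slerp
YAW=np.radians(-71.83); EX=np.array([np.cos(YAW),np.sin(YAW),0]); EY=np.array([-np.sin(YAW),np.cos(YAW),0]); EZ=np.array([0,0,1.])
O=np.array([540.3,-13.7,0])
def rpy(e): return Ro.from_euler('xyz',e,degrees=True).as_matrix()
def load():
    d=json.load(open('cmd.json')); return np.array(d['p']),np.array(d['R'])
def save(p,R): json.dump({'p':list(map(float,p)),'R':np.array(R).tolist()},open('cmd.json','w'))
def apply(row):  # row: shift m + rotvec ; advance stored commanded pose
    p,R=load(); save(p+R@(np.array(row[:3])*1000),R@Ro.from_rotvec(row[3:]).as_matrix())
def delta(p,R,p0,R0): return np.r_[R0.T@(np.array(p)-p0)/1000,Ro.from_matrix(R0.T@R).as_rotvec()]
def orient(v,h,n,sgn=1):
    v,h=np.radians([v,h]); x=EY*np.cos(v)*np.cos(h)-EX*np.cos(v)*np.sin(h)-EZ*np.sin(v)
    y=n-(n@x)*x; y=sgn*y/np.linalg.norm(y); return np.c_[x,y,np.cross(x,y)]
def show(rows): 
    for r in rows: print([round(float(a),4) for a in r])
E
python3 - <<'E'
from h import *
s=sense(); R=rpy(s['tcp_rot']); print(R.round(3)); save([255.475,-542.898,231.292],R)
t=snapshot("top");sc=snapshot("scene")
C1,d1=ray(t,240.4,230);C2,d2=ray(sc,240+388/4.5,140+96/4.5)
A=np.c_[d1,-d2]; k=np.linalg.lstsq(A,C2-C1,rcond=None)[0]; print("tri",C1+k[0]*d1,C2+k[1]*d2)
# small1: foot centre & rim px from top crop
f=onz(t,170+350/4.5,190+427/4.5,5); print("small1 foot",f)
C,d=ray(t,170+335/4.5,190+428/4.5); C2,d2=ray(sc,240+437/4.5,140+117/4.5); k=np.linalg.lstsq(np.c_[d,-d2],C2-C,rcond=None)[0]; print("small1 rim",C+k[0]*d,C2+k[1]*d2)
C,d=ray(t,170+71/4.5,190+266/4.5); C2,d2=ray(sc,240+619/4.5,140+218/4.5); k=np.linalg.lstsq(np.c_[d,-d2],C2-C,rcond=None)[0]; print("small2 rim",C+k[0]*d,C2+k[1]*d2)
p0,R0=load()
ctr=np.array([511.5,80.5,188])
for sgn in (1,-1):
    Rt=orient(40,0,EX,sgn); p=ctr-76*Rt[:,0]
    print(sgn,p.round(1),delta(p,Rt,p0,R0).round(3), Rt.round(3).tolist())
E
```

```text
[[-0.     0.426 -0.905]
 [ 0.    -0.905 -0.426]
 [-1.    -0.    -0.   ]]
tri [510.72934674  79.11199844 203.4277512 ] [509.75724344  82.10720142 203.55092715]
small1 foot [393.8136466   74.09325943   5.        ]
small1 rim [395.38096093  74.22315474 132.03000634] [393.88672927  79.11394581 132.36856718]
small2 rim [474.99250802 206.09757222 133.64893693] [474.44834602 208.31909432 134.04065145]
1 [456.2  62.3 236.9] [-0.005 -0.462 -0.439  0.115  0.872  0.054] [[0.728, 0.312, -0.611], [0.239, -0.95, -0.2], [-0.643, 0.0, -0.766]]
-1 [456.2  62.3 236.9] [-0.005 -0.462 -0.439 -2.746 -0.079  1.28 ] [[0.728, -0.312, 0.611], [0.239, 0.95, 0.2], [-0.643, -0.0, 0.766]]
```

Request:
{"method": "drive_tool", "body": {
  "deltas": [
    [75,-0.01,-0.024,-0.022,0.005,0.04,0.002],
    [75,-0.02,-0.048,-0.044,0.01,0.08,0.004],
    [75,-0.03,-0.072,-0.066,0.015,0.12,0.006],
    [75,-0.04,-0.096,-0.088,0.02,0.16,0.008],
    [75,-0.05,-0.12,-0.11,0.025,0.2,0.01],
    [75,-0.06,-0.144,-0.132,0.03,0.24,0.012],
    [75,-0.07,-0.168,-0.154,0.035,0.28,0.014],
    [75,-0.08,-0.192,-0.176,0.04,0.32,0.016],
    [75,-0.09,-0.216,-0.198,0.045,0.36,0.018],
    [75,-0.1,-0.24,-0.22,0.05,0.4,0.02]
  ],
  "squeeze": 20
}}

```text
time: 1.28
tool_pos: [352.6, -230.6, 331.9]
tcp_rot: [178.5, 66.9, 20.8]
ft_force: [0.4, -0.6, 0.1]
finger_gap: 60.4
```

```bash
python3 - <<'E'
from h import *
apply([-0.1,-0.24,-0.22,0.05,0.4,0.02]); p0,R0=load(); print(p0, sense()['joint_pos'].round(1))
ctr=np.array([510.5,80.5,188]); Rt=orient(40,0,EX); p=ctr-80*Rt[:,0]; print(p); show([delta(p,Rt,p0,R0)])
E
```

```text
[ 352.37686082 -232.11513374  331.41212491] [-60.4 -33.3 112.7  22.9  96.3  10.8]
[452.27232088  61.38949102 239.42300877]
[0.162, -0.2349, -0.1522, 0.0623, 0.4718, 0.0346]
```

Request:
{"method": "drive_tool", "body": {
  "deltas": [
    [75,0.014,-0.024,-0.015,0.006,0.047,0.003],
    [75,0.03,-0.048,-0.03,0.012,0.094,0.006],
    [75,0.046,-0.072,-0.045,0.018,0.141,0.01],
    [75,0.064,-0.095,-0.06,0.025,0.19,0.014],
    [75,0.081,-0.118,-0.076,0.031,0.236,0.017],
    [75,0.098,-0.142,-0.091,0.037,0.283,0.021],
    [75,0.114,-0.165,-0.107,0.043,0.33,0.024],
    [75,0.13,-0.188,-0.122,0.05,0.378,0.028],
    [75,0.146,-0.212,-0.137,0.056,0.425,0.031],
    [75,0.162,-0.235,-0.152,0.062,0.472,0.035]
  ]
}}

```text
time: 2.12
tool_pos: [515.8, 9.3, 239.0]
tcp_rot: [-178.9, 40.8, 19.9]
ft_force: [1.2, 0.6, -0.7]
finger_gap: 60.0
```

```bash
python3 - <<'E'
from h import *
apply([0.162, -0.235, -0.152, 0.062, 0.472, 0.035]); p0,R0=load(); s=sense(); print(p0, s['tool_pos'],s['joint_pos'].round(1),s['finger_gap'],s['time']); print(Ro.from_matrix(R0.T@rpy(s['tcp_rot'])).magnitude())
for n in("wrist","scene"): cv2.imwrite(f"pics/{n}1.png",snapshot(n)["frame"])
E
```

```text
[452.04971083  61.41178269 239.32373094] [515.75285504   9.3410782  238.99060823] [-29.2 -51.1 142.3  41.6  59.4  29.7] 59.97231358201657 2.1167
0.026749269206146873
```

View pics/wrist1.png

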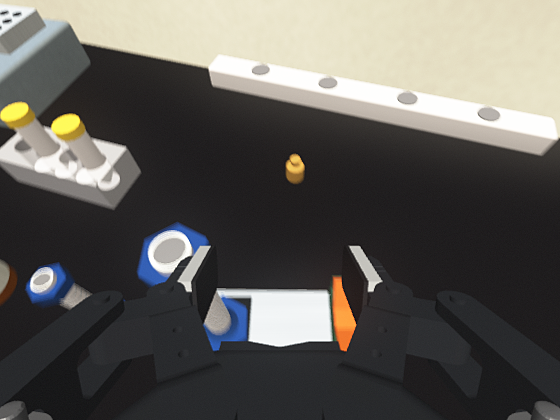

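View pics/scene1.png

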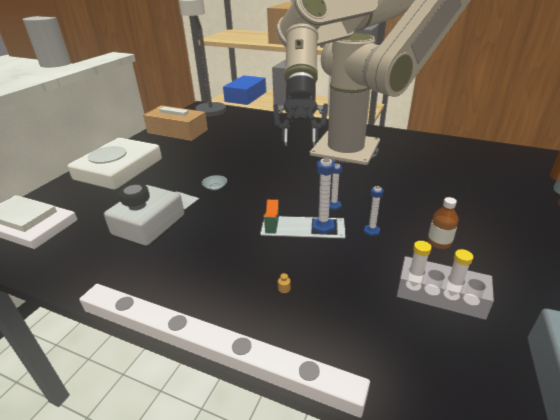

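Wrist picture: the hand stopped short at the limits of joints 2 and 3, with the target collar at (172,250) left of the fingers. I'll fit the arm kinematics so I can choose a reachable tool posture.

```bash
cat > kin.py <<'E'
from h import *
from scipy.optimize import least_squares
S=[([-69.695,7.471,85.268,0,87.261,-4.893],[255.475,-542.898,231.292],None)]
def fk(q,P):
    q=np.radians(q); a,c,d1,L1,ex3,L2,Lt=P
    R=Ro.from_euler('z',q[0]).as_matrix(); p=np.array([0,0,d1])+R@[a,c,0]
    R=R@Ro.from_euler('y',q[1]).as_matrix(); p=p+R@[0,0,L1]
    R=R@Ro.from_euler('y',q[2]).as_matrix(); p=p+R@[ex3,0,L2]
    R=R@Ro.from_euler('z',q[3]).as_matrix()@Ro.from_euler('y',q[4]).as_matrix(); w=p
    R=R@Ro.from_euler('z',q[5]).as_matrix(); p=p+R@[0,0,Lt]
    return p,R,w
E
python3 - <<'E'
from kin import *
data=[([-69.695,7.471,85.268,0,87.261,-4.893],[255.475,-542.898,231.292]),
([-29.2,-51.1,142.3,41.6,59.4,29.7],[515.75,9.34,238.99]),
([-60.4,-33.3,112.7,22.9,96.3,10.8],[352.6,-230.6,331.9])]
f=lambda P:np.concatenate([fk(q,P)[0]-p for q,p in data])
best=None
for L in (400,600):
    r=least_squares(f,[0,50,300,L,0,L,250]); print(r.x.round(1),r.cost,r.fun.round(1))
for (q,p),e in zip(data,([-94.50648011,89.8935688,110.69523126],[178.5,66.9,20.8],None)):
    R=fk(q,r.x)[1]
    print(R.round(2))
s=sense(); print(s['joint_pos'].round(2),rpy(s['tcp_rot']).round(2)); print(fk(s['joint_pos'],r.x)[1].round(2))
json.dump(r.x.tolist(),open('kin.json','w'))
E
```

```text
[  2.6  51.2 318.3 368.9  60.8 550.7 365.4] 0.19292758251158595 [-0.1  0.1  0.3  0.2  0.1 -0.4 -0.2 -0.1  0. ]
[  2.6  51.2 318.3 368.9  60.8 550.7 365.4] 0.19292758251129177 [-0.1  0.1  0.3  0.2  0.1 -0.4 -0.2 -0.1  0. ]
[[-0.43  0.9  -0.  ]
 [ 0.9   0.43  0.  ]
 [ 0.    0.   -1.  ]]
[[-0.33  0.62  0.71]
 [ 0.94  0.21  0.26]
 [ 0.01  0.76 -0.65]]
[[-0.38  0.85  0.37]
 [ 0.93  0.35  0.14]
 [-0.01  0.39 -0.92]]
[-28.96 -51.09 142.55  41.63  59.5   29.73] [[ 0.71  0.33 -0.62]
 [ 0.26 -0.94 -0.21]
 [-0.66 -0.02 -0.75]]
[[-0.33  0.62  0.71]
 [ 0.94  0.21  0.26]
 [ 0.02  0.75 -0.66]]
```

```bash
cat >> kin.py <<'E'
PK=json.load(open('kin.json')) if os.path.exists('kin.json') else None
LO=np.array([-169.43,-51.17,1.28,-76.62,0,-152.29]);HI=np.array([169.43,129.36,143.12,256.62,156.53,152.29])
CYL=np.array([510.5,80.5,6.])
def hand(th,i,s=180,back=0,off=0,tipover=14,cyl=CYL,j=0):
    t=np.radians(th); zc=EZ*np.cos(t)+EX*np.sin(t); n=EX*np.cos(t)-EZ*np.sin(t)
    ii=np.radians(i); x=EY*np.cos(ii)-zc*np.sin(ii); y=n; R=np.c_[x,y,np.cross(x,y)]
    toe=cyl+29*EX; p=toe+(-29+off)*n+s*zc+(tipover-back)*x
    return p,R
def ik(p,R,q0):
    def f(q):
        pp,RR,_=fk(q,PK); T=np.c_[RR[:,2],-RR[:,0],-RR[:,1]]
        return np.r_[(pp-p),300*Ro.from_matrix(T.T@R).as_rotvec()]
    r=least_squares(f,np.clip(q0,LO+.01,HI-.01),bounds=(LO,HI),x_scale=50.); return r.x,np.linalg.norm(r.fun)
E
python3 - <<'E'
from kin import *
q0=sense()['joint_pos']
for i in (40,50,60,70,80,90):
    print("i",i); q=q0.copy()
    for th,back in ((0,90),(0,0),(20,0),(40,0),(60,0),(78,0),(80,60)):
        p,R=hand(th,i,back=back); q,e=ik(p,R,q); print(th,back,p.round(),q.round(0),round(e,1),"margin",np.minimum(q-LO,HI-q).min().round(1))
E
```

```text
i 40
0 90 [455.  62. 235.] [-24. -51. 141.  38.  63.  36.] 58.2 margin 0.0
0 0 [521.  84. 177.] [-12. -44. 143.  34.  43.  43.] 24.9 margin 0.0
20 0 [539.  27. 177.] [-34. -28. 138.  58.  61.  22.] 0.0 margin 4.8
40 0 [557. -27. 156.] [-44.  -1. 124.  64.  75.  18.] 0.0 margin 18.7
60 0 [571. -71. 117.] [-49.  23. 110.  67.  87.  21.] 0.0 margin 33.0
78 0 [580. -97.  70.] [-51.  44.  98.  70.  96.  27.] 0.0 margin 45.6
80 60 [ 549. -149.   71.] [-57.  46.  94.  66. 101.  29.] 0.0 margin 49.3
i 50
0 90 [464.  65. 244.] [-13. -51. 136.  22.  64.  54.] 23.3 margin 0.0
0 0 [519.  83. 175.] [ -8. -42. 140.  23.  47.  54.] 0.0 margin 2.9
20 0 [538.  27. 175.] [-30. -23. 130.  47.  64.  31.] 0.0 margin 13.1
40 0 [555. -27. 154.] [-41.   2. 117.  55.  79.  25.] 0.0 margin 26.6
60 0 [569. -70. 116.] [-47.  27. 102.  60.  91.  26.] 0.0 margin 41.3
78 0 [578. -96.  70.] [-49.  48.  89.  64. 101.  31.] 0.0 margin 54.6
80 60 [ 556. -153.   72.] [-54.  51.  83.  61. 106.  33.] 0.0 margin 50.4
i 60
0 90 [474.  69. 252.] [ -8. -45. 130.  14.  68.  62.] 0.0 margin 6.4
0 0 [517.  83. 174.] [ -4. -32. 
[... 1178 characters left out ...]
[562. -69. 114.] [-37.  41.  75.  42. 108.  37.] 0.0 margin 48.2
78 0 [571. -95.  69.] [-40.  63.  60.  50. 120.  39.] 0.0 margin 36.3
80 60 [ 580. -156.   74.] [-43.  70.  47.  51. 127.  43.] 0.0 margin 29.8
i 90
0 90 [510.  80. 262.] [ 3. -6. 96.  0. 90. 75.] 0.0 margin 45.1
0 0 [510.  80. 172.] [  3.  -3. 103.   0.  81.  75.] 0.0 margin 40.4
20 0 [529.  25. 172.] [-14.   7.  95.  17.  90.  56.] 0.0 margin 48.3
40 0 [546. -27. 152.] [-26.  25.  82.  28. 102.  44.] 0.0 margin 54.8
60 0 [560. -70. 114.] [-33.  47.  66.  37. 115.  39.] 0.0 margin 41.4
78 0 [568. -96.  69.] [-36.  68.  49.  46. 128.  41.] 0.0 margin 29.0
80 60 [ 587. -154.   74.] [-39.  78.  33.  50. 135.  46.] 0.0 margin 21.5
```

```bash
python3 - <<'E'
from kin import *
p0,R0=load(); p,R=hand(0,65,back=170); print(p); show([delta(p,R,p0,R0)])
s=sense(); show([delta(p,R,s['tool_pos'],rpy(s['tcp_rot']))])
E
```

```text
[447.85904298  59.94103922 327.38401478]
[-0.06, 0.0001, -0.0646, 0.0003, -0.4366, -0.0004]
[-0.0952, -0.0683, -0.0383, 0.0067, -0.4176, 0.029]
```

Request:
{"method": "drive_tool", "body": {
  "deltas": [
    [75,-0.006,0,-0.006,0,-0.044,0],
    [75,-0.012,0,-0.013,0,-0.088,0],
    [75,-0.018,0,-0.019,0,-0.131,0],
    [75,-0.024,0,-0.026,0,-0.175,0],
    [75,-0.03,0,-0.032,0,-0.218,0],
    [75,-0.036,0,-0.039,0,-0.262,0],
    [75,-0.042,0,-0.045,0,-0.306,0],
    [75,-0.048,0,-0.052,0,-0.35,0],
    [75,-0.054,0,-0.058,0,-0.393,0],
    [75,-0.06,0,-0.065,0,-0.437,0]
  ]
}}

```text
time: 3.05
tool_pos: [512.6, 5.8, 328.5]
tcp_rot: [-178.0, 66.1, 21.0]
ft_force: [0.5, 0.0, -0.1]
finger_gap: 60.4
```

```bash
python3 - <<'E'
from kin import *
s=sense(); p0,R0=load(); a=[-.06,0,-.065,0,-.437,0]
print("if requested",p0+R0@np.array(a[:3])*1000, "meas",s['tool_pos'],s['joint_pos'].round(1)); Rr=R0@Ro.from_rotvec(a[3:]).as_matrix(); print(Rr.round(3),rpy(s['tcp_rot']).round(3))
E
```

```text
if requested [448.04339672  60.14278455 327.68287926] meas [512.58670912   5.75966298 328.52021198] [-15.  -29.6 110.9  14.   79.3  55.8]
[[ 0.401  0.312 -0.861]
 [ 0.131 -0.95  -0.283]
 [-0.906  0.    -0.422]] [[ 0.378  0.328 -0.865]
 [ 0.145 -0.944 -0.295]
 [-0.914 -0.014 -0.405]]
```

```bash
python3 - <<'E'
from kin import *
s=sense(); save(s['tool_pos'],rpy(s['tcp_rot'])); p0,R0=load(); p,R=hand(0,65,back=90); print(p); show([delta(p,R,p0,R0)])
E
```

```text
[479.98261068  70.48409603 254.87939181]
[0.0644, -0.0708, 0.0389, 0.0102, 0.0196, 0.0198]
```

Request:
{"method": "drive_tool", "body": {
  "deltas": [
    [75,0.006,-0.01,0.005,0.001,0.002,0.002],
    [75,0.012,-0.02,0.01,0.002,0.004,0.004],
    [75,0.02,-0.03,0.015,0.004,0.006,0.006],
    [75,0.027,-0.04,0.02,0.005,0.008,0.008],
    [75,0.034,-0.05,0.025,0.006,0.01,0.01],
    [75,0.042,-0.06,0.03,0.008,0.013,0.013],
    [75,0.05,-0.065,0.034,0.009,0.016,0.016],
    [75,0.058,-0.069,0.037,0.01,0.018,0.018],
    [75,0.064,-0.071,0.039,0.01,0.02,0.02],
    [75,0.064,-0.071,0.039,0.01,0.02,0.02]
  ]
}}

```text
time: 3.88
tool_pos: [479.3, 71.7, 252.1]
tcp_rot: [-179.8, 65.0, 18.4]
ft_force: [-0.2, -0.0, -0.6]
finger_gap: 60.0
```

```bash
python3 - <<'E'
from kin import *
apply([0.064, -0.071, 0.039, 0.01, 0.02, 0.02]); p0,R0=load(); s=sense(); print(p0,s['tool_pos'],s['time'],(R0.T@rpy(s['tcp_rot'])).round(3).tolist())
w=snapshot("wrist"); cv2.imwrite("pics/wrist2.png",w["frame"]); print(proj(w,[[510.5,80.5,206],[510.5,80.5,6]]))
E
```

```text
[479.73116006  70.58602345 255.19861976] [479.27055219  71.69338021 252.09932334] 3.8833 [[1.0, 0.002, -0.0], [-0.002, 1.0, 0.0], [0.0, -0.0, 1.0]]
[[281.63836451 209.34705169]
 [280.70866339 234.26042363]]
```

View pics/wrist2.png

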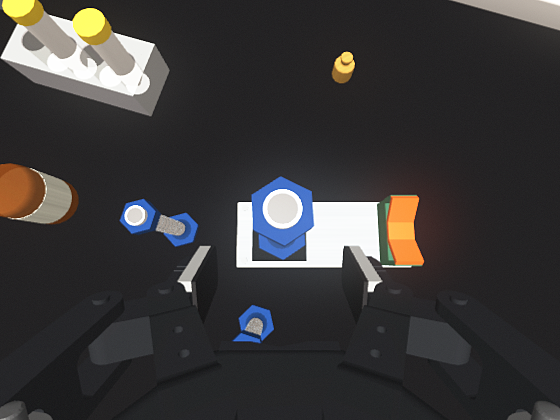

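Wrist picture: the rim is at (282,209), as predicted, and the collar flats are parallel to the jaws, centred between the fingers. The smaller cylinder at (257,325) is under the hand but well below it. Next I advance along the tool axis.

```bash
python3 - <<'E'
from kin import *
s=sense(); save(s['tool_pos'],rpy(s['tcp_rot'])); p0,R0=load(); p,R=hand(0,65,back=0,s=182); print(p); show([delta(p,R,p0,R0)])
E
```

```text
[516.12162435  82.34503494 175.31169098]
[0.0865, 0.0012, -0.0015, 0.0007, -0.0012, 0.0016]
```

Request:
{"method": "drive_tool", "body": {
  "deltas": [
    [75,0.006,0,0,0,0,0],
    [75,0.016,0,0,0,0,0],
    [75,0.027,0.001,0,0,0,0],
    [75,0.038,0.001,-0.001,0,0,0],
    [75,0.049,0.001,-0.001,0,0,0],
    [75,0.06,0.001,-0.001,0,0,0],
    [75,0.07,0.001,-0.001,0,0,0],
    [75,0.079,0.001,-0.001,0,0,0],
    [75,0.0865,0.001,-0.0015,0.0007,-0.0012,0.0016],
    [75,0.0865,0.001,-0.0015,0.0007,-0.0012,0.0016]
  ]
}}

```text
time: 4.77
tool_pos: [516.0, 82.8, 174.0]
tcp_rot: [-179.9, 65.1, 18.2]
ft_force: [-1.0, -0.0, 0.1]
finger_gap: 60.5
```

```bash
python3 - <<'E'
from kin import *
apply([0.0865, 0.001, -0.0015, 0.0007, -0.0012, 0.0016]); p0,R0=load(); s=sense(); print(p0.round(1),s['tool_pos'],s['ft_force'],s['qd'].round(1))
w=snapshot("wrist"); cv2.imwrite("pics/wrist3.png",w["frame"])
E
```

```text
[516.   82.6 175.3] [515.98593937  82.78207351 174.03300532] [-0.95160982 -0.02582118  0.07139729] [-0.2 -1.7 -0.7  0.2  2.1 -0.4]
```

View pics/wrist3.png

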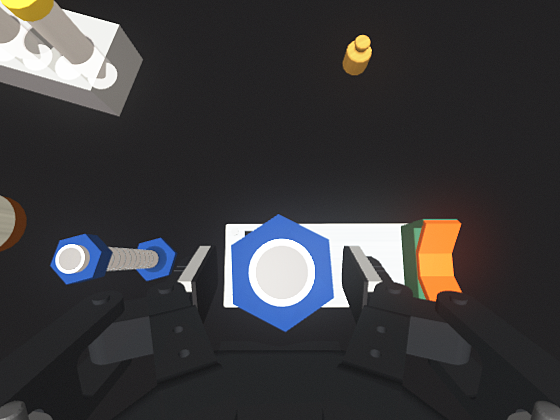

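```bash
python3 - <<'E'
from kin import *
p0,R0=hand(0,65,s=182)
for st in (.6,.8): 
    print(st)
    for k in range(1,11):
        p,R=hand(st*k,65,s=182); show([delta(p,R,p0,R0)])
s=sense(); print((s['tool_pos']-p0).round(2))
E
```

```text
0.6
[-0.0003, 0.0018, -0.0001, 0.0044, 0.0, -0.0095]
[-0.0005, 0.0036, -0.0002, 0.0089, 0.0, -0.019]
[-0.0007, 0.0053, -0.0003, 0.0133, 0.0, -0.0285]
[-0.001, 0.0071, -0.0005, 0.0177, -0.0, -0.038]
[-0.0012, 0.0089, -0.0005, 0.0221, 0.0, -0.0475]
[-0.0013, 0.0107, -0.0006, 0.0266, 0.0, -0.0569]
[-0.0015, 0.0125, -0.0007, 0.031, 0.0, -0.0664]
[-0.0017, 0.0143, -0.0008, 0.0354, -0.0, -0.0759]
[-0.0018, 0.0161, -0.0008, 0.0398, 0.0, -0.0854]
[-0.0019, 0.0179, -0.0009, 0.0443, -0.0, -0.0949]
0.8
[-0.0004, 0.0024, -0.0002, 0.0059, 0.0, -0.0127]
[-0.0007, 0.0047, -0.0003, 0.0118, 0.0, -0.0253]
[-0.001, 0.0071, -0.0005, 0.0177, -0.0, -0.038]
[-0.0012, 0.0095, -0.0006, 0.0236, 0.0, -0.0506]
[-0.0015, 0.0119, -0.0007, 0.0295, 0.0, -0.0633]
[-0.0017, 0.0143, -0.0008, 0.0354, -0.0, -0.0759]
[-0.0018, 0.0167, -0.0009, 0.0413, 0.0, -0.0886]
[-0.002, 0.0191, -0.0009, 0.0472, 0.0, -0.1012]
[-0.0021, 0.0214, -0.001, 0.0531, 0.0, -0.1139]
[-0.0022, 0.0238, -0.001, 0.059, -0.0, -0.1265]
[-0.03  0.45 -0.28]
```

Request:
{"method": "drive_tool", "body": {
  "deltas": [
    [80,0,0,0,0,0,0],
    [84,0,0,0,0,0,0],
    [88,0,0,0,0,0,0],
    [92,0,0,0,0,0,0],
    [96,0,0,0,0,0,0],
    [100,0,0,0,0,0,0],
    [103,0,0,0,0,0,0],
    [103,0,0,0,0,0,0],
    [103,0,0,0,0,0,0],
    [103,0,0,0,0,0,0]
  ]
}}

```text
time: 5.65
tool_pos: [516.4, 82.7, 176.2]
tcp_rot: [180.0, 64.9, 18.1]
ft_force: [-0.2, -0.5, -0.5]
finger_gap: 51.1
```

Now I start the tip, 6° per call.

Request:
{"method": "drive_tool", "body": {
  "deltas": [
    [103,-0.0003,0.0018,-0.0001,0.0044,0,-0.0095],
    [103,-0.0005,0.0036,-0.0002,0.0089,0,-0.019],
    [103,-0.0007,0.0053,-0.0003,0.0133,0,-0.0285],
    [103,-0.001,0.0071,-0.0005,0.0177,0,-0.038],
    [103,-0.0012,0.0089,-0.0005,0.0221,0,-0.0475],
    [103,-0.0013,0.0107,-0.0006,0.0266,0,-0.0569],
    [103,-0.0015,0.0125,-0.0007,0.031,0,-0.0664],
    [103,-0.0017,0.0143,-0.0008,0.0354,0,-0.0759],
    [103,-0.0018,0.0161,-0.0008,0.0398,0,-0.0854],
    [103,-0.0019,0.0179,-0.0009,0.0443,0,-0.0949]
  ]
}}

```text
time: 6.48
tool_pos: [522.1, 65.5, 178.3]
tcp_rot: [-166.0, 64.3, 30.8]
ft_force: [0.5, 0.3, 0.7]
finger_gap: 51.2
```

```bash
cat > chk.py <<'E'
from kin import *
import sys
th=float(sys.argv[1]); n=sys.argv[2]
s=sense(); p,R=hand(th,65,s=182); print("t",s['time'],"err mm in tool axes",(R.T@(s['tool_pos']-p)).round(1),"rot deg",np.degrees(Ro.from_matrix(R.T@rpy(s['tcp_rot'])).as_rotvec()).round(2),"gap",round(s['finger_gap'],1),"F",s['ft_force'].round(1))
a=snapshot("scene")["frame"][120:260,220:400]; b=snapshot("wrist")["frame"]
a=cv2.resize(a,(540,420),interpolation=cv2.INTER_CUBIC); b=cv2.resize(b[:, 150:410],(260,420))
cv2.imwrite(f"pics/{n}.png",np.hstack([a,b]))
E
python3 chk.py 6 c6
```

```text
t 6.4833 err mm in tool axes [-0.7 -0.1 -0.8] rot deg [ 0.03  0.08 -0.04] gap 51.2 F [0.5 0.3 0.7]
```

View pics/c6.png

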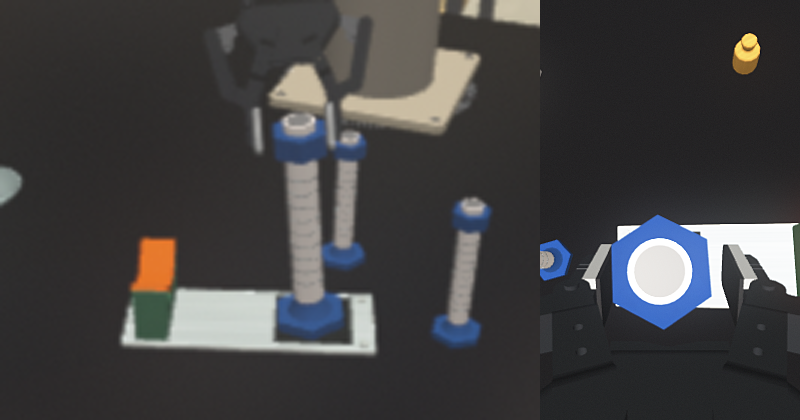

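It leans slightly, and the collar touches the rear pad (wrist inset at ~(612,262)). Continuing with the same deltas.

Request:
{"method": "drive_tool", "body": {
  "deltas": [
    [103,-0.0003,0.0018,-0.0001,0.0044,0,-0.0095],
    [103,-0.0005,0.0036,-0.0002,0.0089,0,-0.019],
    [103,-0.0007,0.0053,-0.0003,0.0133,0,-0.0285],
    [103,-0.001,0.0071,-0.0005,0.0177,0,-0.038],
    [103,-0.0012,0.0089,-0.0005,0.0221,0,-0.0475],
    [103,-0.0013,0.0107,-0.0006,0.0266,0,-0.0569],
    [103,-0.0015,0.0125,-0.0007,0.031,0,-0.0664],
    [103,-0.0017,0.0143,-0.0008,0.0354,0,-0.0759],
    [103,-0.0018,0.0161,-0.0008,0.0398,0,-0.0854],
    [103,-0.0019,0.0179,-0.0009,0.0443,0,-0.0949]
  ]
}}

```text
time: 7.42
tool_pos: [527.7, 48.3, 178.5]
tcp_rot: [-153.3, 62.4, 42.2]
ft_force: [-0.7, -0.2, 0.1]
finger_gap: 50.5
```

```bash
python3 chk.py 12 c12
```

```text
t 7.4167 err mm in tool axes [-0.6 -0.1 -0.7] rot deg [ 0.02  0.08 -0.04] gap 50.5 F [-0.7 -0.2  0.1]
```

View pics/c12.png

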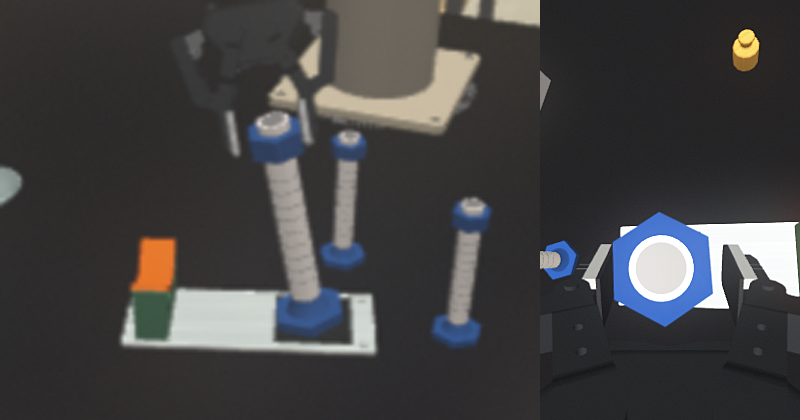

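The cylinder leans about 11° and pivots on the front edge of its foot. Continuing.

Request:
{"method": "drive_tool", "body": {
  "deltas": [
    [103,-0.0003,0.0018,-0.0001,0.0044,0,-0.0095],
    [103,-0.0005,0.0036,-0.0002,0.0089,0,-0.019],
    [103,-0.0007,0.0053,-0.0003,0.0133,0,-0.0285],
    [103,-0.001,0.0071,-0.0005,0.0177,0,-0.038],
    [103,-0.0012,0.0089,-0.0005,0.0221,0,-0.0475],
    [103,-0.0013,0.0107,-0.0006,0.0266,0,-0.0569],
    [103,-0.0015,0.0125,-0.0007,0.031,0,-0.0664],
    [103,-0.0017,0.0143,-0.0008,0.0354,0,-0.0759],
    [103,-0.0018,0.0161,-0.0008,0.0398,0,-0.0854],
    [103,-0.0019,0.0179,-0.0009,0.0443,0,-0.0949]
  ]
}}

```text
time: 8.35
tool_pos: [533.3, 31.3, 176.8]
tcp_rot: [-142.4, 59.5, 51.7]
ft_force: [-0.1, 0.3, -0.1]
finger_gap: 50.9
```

Request:
{"method": "drive_tool", "body": {
  "deltas": [
    [103,-0.0002,0.0009,-0.0001,0.0022,0,-0.0048],
    [103,-0.0003,0.0018,-0.0001,0.0044,0,-0.0095],
    [103,-0.0004,0.0027,-0.0002,0.0067,0,-0.0142],
    [103,-0.0005,0.0036,-0.0002,0.0089,0,-0.019],
    [103,-0.0006,0.0045,-0.0003,0.0111,0,-0.0237],
    [103,-0.0007,0.0053,-0.0003,0.0133,0,-0.0285],
    [103,-0.0009,0.0062,-0.0004,0.0155,0,-0.0332],
    [103,-0.001,0.0071,-0.0005,0.0177,0,-0.038],
    [103,-0.0011,0.008,-0.0005,0.0199,0,-0.0427],
    [103,-0.0012,0.0089,-0.0005,0.0221,0,-0.0475]
  ]
}}

```text
time: 9.18
tool_pos: [536.0, 23.0, 175.4]
tcp_rot: [-137.8, 57.7, 55.6]
ft_force: [-0.8, -0.8, 0.8]
finger_gap: 51.1
```

```bash
python3 chk.py 21 c21
```

```text
t 9.1833 err mm in tool axes [-0.6 -0.3 -0.7] rot deg [-0.01  0.07 -0.02] gap 51.1 F [-0.8 -0.8  0.8]
```

View pics/c21.png

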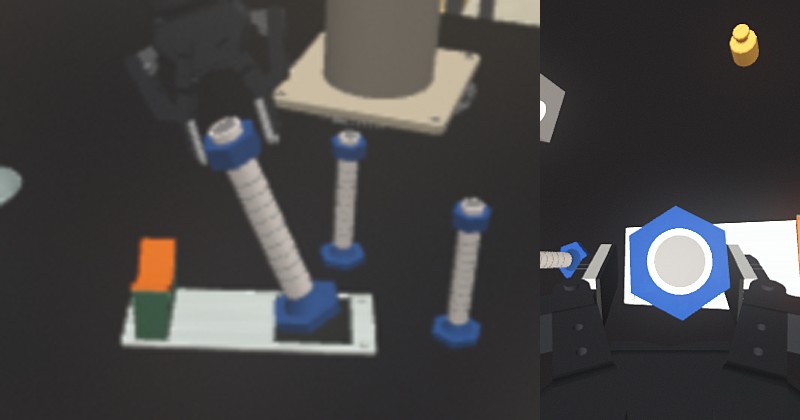

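Past balance: the collar now rests on the front pad (inset ~(730,262)) and the foot is still in place. Lowering continues.

Request:
{"method": "drive_tool", "body": {
  "deltas": [
    [103,-0.0003,0.0018,-0.0001,0.0044,0,-0.0095],
    [103,-0.0005,0.0036,-0.0002,0.0089,0,-0.019],
    [103,-0.0007,0.0053,-0.0003,0.0133,0,-0.0285],
    [103,-0.001,0.0071,-0.0005,0.0177,0,-0.038],
    [103,-0.0012,0.0089,-0.0005,0.0221,0,-0.0475],
    [103,-0.0013,0.0107,-0.0006,0.0266,0,-0.0569],
    [103,-0.0015,0.0125,-0.0007,0.031,0,-0.0664],
    [103,-0.0017,0.0143,-0.0008,0.0354,0,-0.0759],
    [103,-0.0018,0.0161,-0.0008,0.0398,0,-0.0854],
    [103,-0.0019,0.0179,-0.0009,0.0443,0,-0.0949]
  ]
}}

```text
time: 10.12
tool_pos: [541.5, 6.3, 170.8]
tcp_rot: [-129.7, 53.8, 62.4]
ft_force: [-0.1, -0.3, -0.6]
finger_gap: 51.0
```

Request:
{"method": "drive_tool", "body": {
  "deltas": [
    [103,-0.0003,0.0018,-0.0001,0.0044,0,-0.0095],
    [103,-0.0005,0.0036,-0.0002,0.0089,0,-0.019],
    [103,-0.0007,0.0053,-0.0003,0.0133,0,-0.0285],
    [103,-0.001,0.0071,-0.0005,0.0177,0,-0.038],
    [103,-0.0012,0.0089,-0.0005,0.0221,0,-0.0475],
    [103,-0.0013,0.0107,-0.0006,0.0266,0,-0.0569],
    [103,-0.0015,0.0125,-0.0007,0.031,0,-0.0664],
    [103,-0.0017,0.0143,-0.0008,0.0354,0,-0.0759],
    [103,-0.0018,0.0161,-0.0008,0.0398,0,-0.0854],
    [103,-0.0019,0.0179,-0.0009,0.0443,0,-0.0949]
  ]
}}

```text
time: 10.95
tool_pos: [546.8, -9.7, 164.6]
tcp_rot: [-123.1, 49.4, 67.6]
ft_force: [-0.5, 0.5, 0.8]
finger_gap: 51.0
```

```bash
python3 chk.py 33 c33
```

```text
t 10.95 err mm in tool axes [-0.5 -0.3 -0.7] rot deg [-0.    0.07 -0.05] gap 51.0 F [-0.5  0.5  0.8]
```

View pics/c33.png

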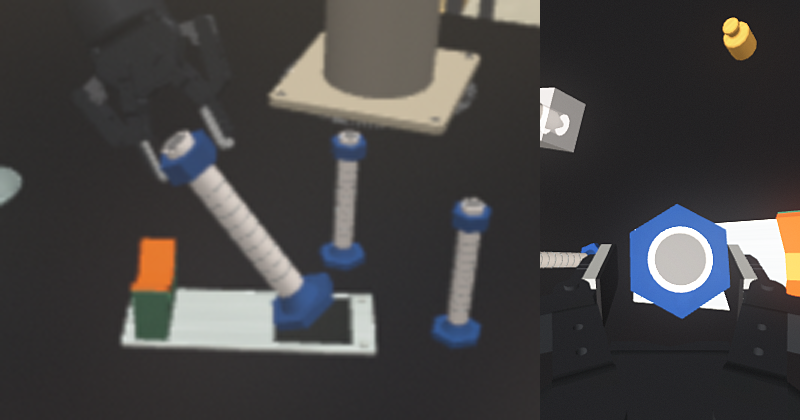

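At about 34° the collar sits flat on the front pad and the foot hasn't moved. Continuing.

Request:
{"method": "drive_tool", "body": {
  "deltas": [
    [103,-0.0003,0.0018,-0.0001,0.0044,0,-0.0095],
    [103,-0.0005,0.0036,-0.0002,0.0089,0,-0.019],
    [103,-0.0007,0.0053,-0.0003,0.0133,0,-0.0285],
    [103,-0.001,0.0071,-0.0005,0.0177,0,-0.038],
    [103,-0.0012,0.0089,-0.0005,0.0221,0,-0.0475],
    [103,-0.0013,0.0107,-0.0006,0.0266,0,-0.0569],
    [103,-0.0015,0.0125,-0.0007,0.031,0,-0.0664],
    [103,-0.0017,0.0143,-0.0008,0.0354,0,-0.0759],
    [103,-0.0018,0.0161,-0.0008,0.0398,0,-0.0854],
    [103,-0.0019,0.0179,-0.0009,0.0443,0,-0.0949]
  ]
}}

```text
time: 11.88
tool_pos: [551.8, -25.1, 156.5]
tcp_rot: [-117.6, 44.7, 71.6]
ft_force: [-0.7, -0.0, -1.1]
finger_gap: 51.1
```

Request:
{"method": "drive_tool", "body": {
  "deltas": [
    [103,-0.0003,0.0018,-0.0001,0.0044,0,-0.0095],
    [103,-0.0005,0.0036,-0.0002,0.0089,0,-0.019],
    [103,-0.0007,0.0053,-0.0003,0.0133,0,-0.0285],
    [103,-0.001,0.0071,-0.0005,0.0177,0,-0.038],
    [103,-0.0012,0.0089,-0.0005,0.0221,0,-0.0475],
    [103,-0.0013,0.0107,-0.0006,0.0266,0,-0.0569],
    [103,-0.0015,0.0125,-0.0007,0.031,0,-0.0664],
    [103,-0.0017,0.0143,-0.0008,0.0354,0,-0.0759],
    [103,-0.0018,0.0161,-0.0008,0.0398,0,-0.0854],
    [103,-0.0019,0.0179,-0.0009,0.0443,0,-0.0949]
  ]
}}

```text
time: 12.72
tool_pos: [556.6, -39.5, 146.9]
tcp_rot: [-112.9, 39.8, 74.7]
ft_force: [-0.5, -1.0, 0.0]
finger_gap: 50.7
```

```bash
python3 chk.py 45 c45
```

```text
t 12.7167 err mm in tool axes [-0.4 -0.3 -0.7] rot deg [-0.01  0.06 -0.06] gap 50.7 F [-0.5 -1.   0. ]
```

View pics/c45.png

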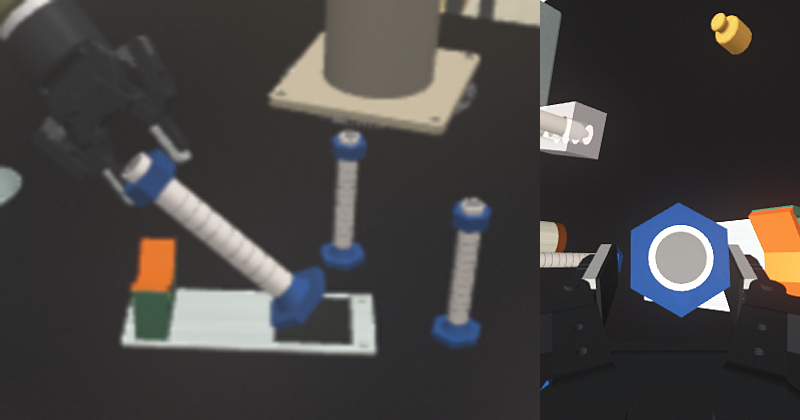

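```bash
python3 - <<'E'
from kin import *
t=snapshot("top"); cv2.imwrite("pics/top4.png",cv2.resize(t["frame"][100:340,200:500],None,fx=2.5,fy=2.5))
for u,v in ((397,135),(455,134),(457,202),(397,200)): print("mixer top px",onz(t,u,v,60)[:2].round(),onz(t,u,v,100)[:2].round())
print("boat",onz(t,404,269,15).round(), "spat",onz(t,405,228,0).round(),onz(t,471,231,0).round())
q=sense()['joint_pos']
for i in (65,):
  for th,b in ((57,0),(69,0),(78,0),(82,0),(82,60),(82,100)):
    p,R=hand(th,i,s=182,back=b); q,e=ik(p,R,q); w=fk(q,PK)[2]; print(th,b,"tcp",p.round(),"x",R[:,0].round(2),"body front",(p-73*R[:,0]).round(),"wrist",w.round(),round(e,1),q.round())
E
```

```text
mixer top px [ 762. -297.] [ 749. -286.]
mixer top px [ 764. -442.] [ 752. -426.]
mixer top px [ 593. -436.] [ 586. -420.]
mixer top px [ 598. -291.] [ 591. -280.]
boat [ 432. -313.   15.] spat [ 536. -324.    0.] [ 528. -491.    0.]
57 0 tcp [565. -65. 123.] x [ 0.16  0.85 -0.49] body front [ 553. -127.  159.] wrist [ 504. -377.  303.] 0.0 [-41.  30.  91.  49.  97.  33.]
69 0 tcp [571. -86.  94.] x [ 0.14  0.94 -0.32] body front [ 561. -154.  117.] wrist [ 521. -427.  212.] 0.0 [-44.  44.  81.  53. 105.  34.]
78 0 tcp [575. -97.  70.] x [ 0.13  0.97 -0.19] body front [ 566. -168.   83.] wrist [ 529. -453.  138.] 0.0 [-45.  55.  74.  56. 110.  36.]
82 0 tcp [ 576. -101.   58.] x [ 0.12  0.98 -0.13] body front [ 567. -173.   67.] wrist [ 532. -460.  104.] 0.0 [-45.  59.  71.  58. 113.  37.]
82 60 tcp [ 569. -160.   66.] x [ 0.12  0.98 -0.13] body front [ 560. -232.   75.] wrist [ 524. -519.  112.] 0.0 [-49.  63.  64.  56. 117.  39.]
82 100 tcp [ 564. -199.   71.] x [ 0.12  0.98 -0.13] body front [ 555. -271.   80.] wrist [ 520. -559.  117.] 0.0 [-51.  65.  59.  56. 120.  40.]
```

View pics/top4.png

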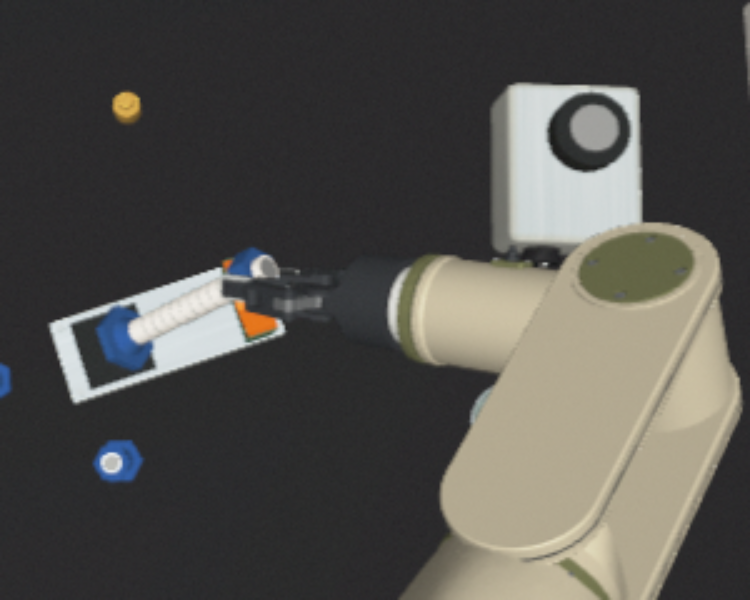

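Top picture: lowering with this heading would bring the wrist close to the mixer. As I lower, I'll swing the hand about the pad normal (65° to 45°), which moves the wrist towards the robot and away from the mixer.

```bash
python3 - <<'E'
from kin import *
q=sense()['joint_pos']; I=lambda th:65-20*(th-45)/30
for th in (57,69,75,80):
    p,R=hand(th,max(I(th),45),s=182); q,e=ik(p,R,q); w=fk(q,PK)[2]; print(th,p.round(),R[:,0].round(2),w.round(),round(e,1),q.round(),np.degrees(np.arcsin(0)))
for a in (45,51,57,63,69):
    p0,R0=hand(a,I(a),s=182); print(a)
    show([delta(*hand(a+.6*k,I(a+.6*k),s=182),p0,R0) for k in range(1,11)])
E
```

```text
57 [566. -65. 123.] [ 0.3   0.84 -0.46] [ 457. -372.  290.] 0.0 [-44.  26.  98.  54.  93.  29.] 0.0
69 [575. -86.  95.] [ 0.4   0.87 -0.27] [ 427. -406.  193.] 0.0 [-48.  37.  96.  62.  96.  28.] 0.0
75 [578. -95.  79.] [ 0.46  0.87 -0.18] [ 411. -412.  145.] 0.0 [-50.  42.  95.  66.  97.  28.] 0.0
80 [ 580. -100.   64.] [ 0.45  0.88 -0.12] [ 414. -423.  109.] 0.0 [-51.  48.  91.  68.  99.  30.] 0.0
45
[-0.0003, 0.0018, -0.0002, 0.0045, 0.007, -0.0095]
[-0.0005, 0.0036, -0.0004, 0.009, 0.014, -0.0189]
[-0.0008, 0.0053, -0.0006, 0.0136, 0.0209, -0.0283]
[-0.001, 0.0071, -0.0008, 0.0182, 0.0279, -0.0377]
[-0.0012, 0.0089, -0.001, 0.023, 0.0349, -0.0471]
[-0.0014, 0.0107, -0.0012, 0.0277, 0.0419, -0.0564]
[-0.0015, 0.0125, -0.0014, 0.0326, 0.0488, -0.0657]
[-0.0017, 0.0143, -0.0016, 0.0375, 0.0558, -0.0749]
[-0.0018, 0.0161, -0.0017, 0.0425, 0.0628, -0.0841]
[-0.0019, 0.0179, -0.0019, 0.0476, 0.0697, -0.0933]
51
[-0.0003, 0.0018, -0.0002, 0.0051, 0.007, -0.0091]
[-0.0005, 0.0036, -0.0005, 0.0103, 0.014, -0.0182]
[-0.0007, 0.0054, -0.0007, 0.0155, 0.0209, -0.0273]
[-0.0009, 0.0071, -0.00
[... 1186 characters left out ...]
17, 0.0455, 0.0488, -0.0575]
[-0.0015, 0.0144, -0.0019, 0.0523, 0.0558, -0.0655]
[-0.0016, 0.0163, -0.0021, 0.0591, 0.0628, -0.0735]
[-0.0017, 0.0181, -0.0022, 0.0659, 0.0697, -0.0814]
69
[-0.0002, 0.0018, -0.0003, 0.0069, 0.007, -0.0079]
[-0.0004, 0.0036, -0.0006, 0.0139, 0.014, -0.0157]
[-0.0006, 0.0054, -0.0008, 0.0209, 0.0209, -0.0235]
[-0.0008, 0.0072, -0.0011, 0.0279, 0.0279, -0.0312]
[-0.001, 0.009, -0.0013, 0.035, 0.0349, -0.0389]
[-0.0011, 0.0108, -0.0016, 0.0422, 0.0419, -0.0465]
[-0.0013, 0.0127, -0.0018, 0.0494, 0.0488, -0.0541]
[-0.0014, 0.0145, -0.002, 0.0567, 0.0558, -0.0617]
[-0.0015, 0.0163, -0.0022, 0.064, 0.0628, -0.0692]
[-0.0016, 0.0181, -0.0023, 0.0714, 0.0697, -0.0766]
```

Request:
{"method": "drive_tool", "body": {
  "deltas": [
    [103,-0.0003,0.0018,-0.0002,0.0045,0.007,-0.0095],
    [103,-0.0005,0.0036,-0.0004,0.009,0.014,-0.0189],
    [103,-0.0008,0.0053,-0.0006,0.0136,0.0209,-0.0283],
    [103,-0.001,0.0071,-0.0008,0.0182,0.0279,-0.0377],
    [103,-0.0012,0.0089,-0.001,0.023,0.0349,-0.0471],
    [103,-0.0014,0.0107,-0.0012,0.0277,0.0419,-0.0564],
    [103,-0.0015,0.0125,-0.0014,0.0326,0.0488,-0.0657],
    [103,-0.0017,0.0143,-0.0016,0.0375,0.0558,-0.0749],
    [103,-0.0018,0.0161,-0.0017,0.0425,0.0628,-0.0841],
    [103,-0.0019,0.0179,-0.0019,0.0476,0.0697,-0.0933]
  ]
}}

```text
time: 13.7
tool_pos: [562.0, -53.0, 136.0]
tcp_rot: [-111.5, 33.3, 72.6]
ft_force: [0.4, -0.0, -0.5]
finger_gap: 51.1
```

```bash
sed -i 's/hand(th,65,s=182)/hand(th,(65 if th<=45 else max(45,65-20*(th-45)\/30)),s=182)/' chk.py; python3 chk.py 51 c51
```

```text
t 13.7 err mm in tool axes [-0.3 -0.4 -0.7] rot deg [-0.    0.1  -0.06] gap 51.1 F [ 0.4 -0.  -0.5]
```

View pics/c51.png

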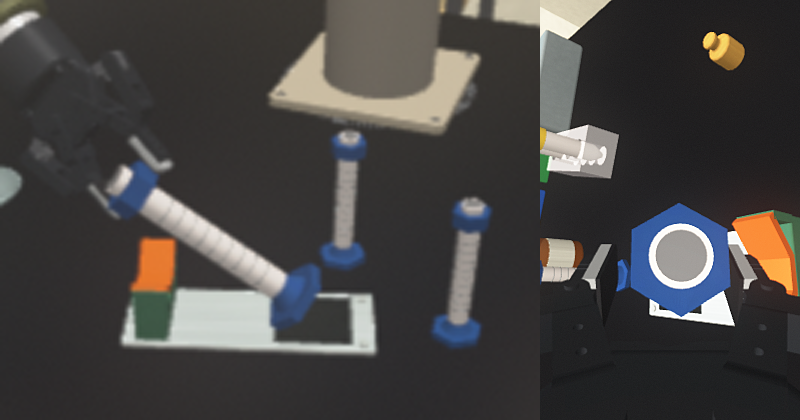

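The collar stays flat on the front pad at about 52°. Continuing.

Request:
{"method": "drive_tool", "body": {
  "deltas": [
    [103,-0.0003,0.0018,-0.0002,0.0051,0.007,-0.0091],
    [103,-0.0005,0.0036,-0.0005,0.0103,0.014,-0.0182],
    [103,-0.0007,0.0054,-0.0007,0.0155,0.0209,-0.0273],
    [103,-0.0009,0.0071,-0.0009,0.0208,0.0279,-0.0364],
    [103,-0.0011,0.0089,-0.0011,0.0262,0.0349,-0.0453],
    [103,-0.0013,0.0107,-0.0013,0.0316,0.0419,-0.0543],
    [103,-0.0015,0.0125,-0.0015,0.0371,0.0488,-0.0632],
    [103,-0.0016,0.0143,-0.0017,0.0427,0.0558,-0.0721],
    [103,-0.0018,0.0161,-0.0018,0.0483,0.0628,-0.081],
    [103,-0.0019,0.018,-0.002,0.0539,0.0697,-0.0898]
  ]
}}

```text
time: 14.63
tool_pos: [566.9, -65.4, 123.7]
tcp_rot: [-109.5, 27.1, 70.3]
ft_force: [0.6, 0.4, 0.1]
finger_gap: 51.2
```

Request:
{"method": "drive_tool", "body": {
  "deltas": [
    [103,-0.0002,0.0018,-0.0003,0.0057,0.007,-0.0088],
    [103,-0.0005,0.0036,-0.0005,0.0115,0.014,-0.0175],
    [103,-0.0007,0.0054,-0.0007,0.0174,0.0209,-0.0262],
    [103,-0.0009,0.0072,-0.001,0.0233,0.0279,-0.0348],
    [103,-0.0011,0.009,-0.0012,0.0293,0.0349,-0.0434],
    [103,-0.0013,0.0108,-0.0014,0.0353,0.0419,-0.052],
    [103,-0.0014,0.0126,-0.0016,0.0414,0.0488,-0.0605],
    [103,-0.0016,0.0144,-0.0018,0.0476,0.0558,-0.069],
    [103,-0.0017,0.0162,-0.002,0.0538,0.0628,-0.0774],
    [103,-0.0018,0.018,-0.0021,0.0601,0.0697,-0.0858]
  ]
}}

```text
time: 15.47
tool_pos: [571.5, -76.6, 110.1]
tcp_rot: [-107.1, 21.2, 67.9]
ft_force: [-0.4, 0.1, 0.1]
finger_gap: 51.0
```

```bash
python3 chk.py 63 c63; python3 -c "
from h import *
t=snapshot('top'); cv2.imwrite('pics/top63.png',cv2.resize(t['frame'][100:340,200:500],None,fx=2.5,fy=2.5))"
```

```text
t 15.4667 err mm in tool axes [-0.1 -0.5 -0.7] rot deg [-0.01  0.08 -0.07] gap 51.0 F [-0.4  0.1  0.1]
```

View pics/c63.png

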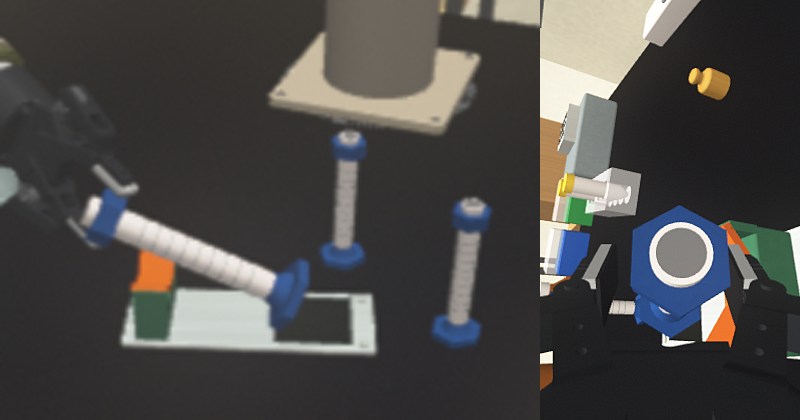

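View pics/top63.png

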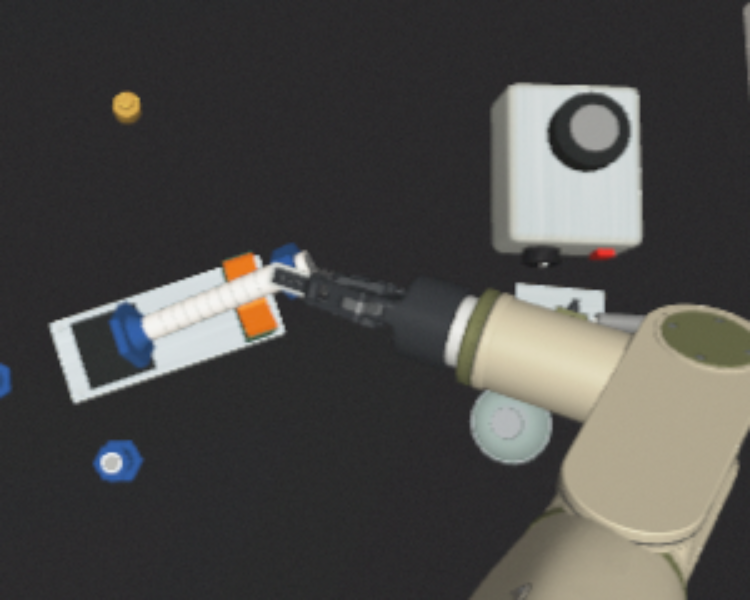

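```bash
python3 - <<'E'
from kin import *
t=snapshot("top"); hsv=cv2.cvtColor(t["frame"],cv2.COLOR_BGR2HSV)
th=np.radians(64.5); zc=EZ*np.cos(th)+EX*np.sin(th); n=EX*np.cos(th)-EZ*np.sin(th); toe=CYL+29*EX
for s in (40,80,120,160,196):
    for dy in (0,10):
        P=toe-29*n+s*zc+dy*EY; u=proj(t,P)[0]; print(s,dy,P.round(),"full px",u.round(1),"crop",((u-[200,100])*2.5).round())
# barrel white mask rows: centre across columns
g=t["frame"].astype(int); m=(g.min(2)>150)&(g.max(2)-g.min(2)<30)
for u in (262,270,278,286,294,300): 
    v=np.where(m[190:260,u])[0]+190; print(u,v.tolist())
E
```

```text
40 0 [527.  31.  49.] full px [265.  229.7] crop [163. 324.]
40 10 [536.  34.  49.] full px [263.8 225.8] crop [159. 315.]
80 0 [538.  -4.  67.] full px [279.2 224.3] crop [198. 311.]
80 10 [548.  -1.  67.] full px [277.9 220.4] crop [195. 301.]
120 0 [549. -38.  84.] full px [293.7 218.7] crop [234. 297.]
120 10 [559. -35.  84.] full px [292.4 214.8] crop [231. 287.]
160 0 [561. -72. 101.] full px [308.7 213. ] crop [272. 283.]
160 10 [570. -69. 101.] full px [307.3 209. ] crop [268. 272.]
196 0 [ 571. -103.  117.] full px [322.5 207.7] crop [306. 269.]
196 10 [ 580. -100.  117.] full px [321.1 203.7] crop [303. 259.]
262 [215, 216, 217, 218, 219, 220, 221, 222, 223, 224, 225, 226, 227, 228, 229, 230, 231, 232, 233, 234, 235, 236, 237, 238, 239, 240, 241, 242, 243, 244, 245, 246, 247, 248, 249]
270 [213, 214, 215, 216, 217, 218, 219, 220, 221, 222, 223, 224, 225, 226, 227, 228, 229, 230, 231, 232, 233, 234, 235, 236, 237, 238, 239, 240, 241, 242, 243, 244, 245, 246, 247]
278 [210, 211, 212, 213, 214, 215, 216, 217, 218, 219, 220, 221, 222, 223, 224, 225, 226, 227, 228, 229, 230, 231, 232, 233, 234, 235, 236, 237, 238, 239, 240, 241, 242, 243, 244]
286 [207, 208, 209, 210, 211, 212, 213, 214, 215, 216, 217, 218, 219, 220, 221, 222, 223, 224, 225, 226, 227, 228, 229, 230, 231, 232, 233, 234, 235, 236, 237, 238, 239, 240, 241]
294 [212, 213, 214, 215, 216, 217, 218, 219, 220, 221, 222, 225, 226, 227, 228, 229, 230, 231, 232, 233, 234, 235, 236, 237, 238, 239]
300 [210, 211, 212, 213, 214, 215, 216, 217, 218, 219, 237]
```

The barrel is about 4 mm to the +y side of the centre line at mid-barrel, within tolerance. Continuing.

Request:
{"method": "drive_tool", "body": {
  "deltas": [
    [103,-0.0002,0.0018,-0.0003,0.0063,0.007,-0.0083],
    [103,-0.0005,0.0036,-0.0005,0.0127,0.014,-0.0166],
    [103,-0.0007,0.0054,-0.0008,0.0192,0.0209,-0.0249],
    [103,-0.0009,0.0072,-0.001,0.0257,0.0279,-0.0331],
    [103,-0.001,0.009,-0.0013,0.0322,0.0349,-0.0413],
    [103,-0.0012,0.0108,-0.0015,0.0389,0.0419,-0.0494],
    [103,-0.0013,0.0126,-0.0017,0.0455,0.0488,-0.0575],
    [103,-0.0015,0.0144,-0.0019,0.0523,0.0558,-0.0655],
    [103,-0.0016,0.0163,-0.0021,0.0591,0.0628,-0.0735],
    [103,-0.0017,0.0181,-0.0022,0.0659,0.0697,-0.0814]
  ]
}}

```text
time: 16.5
tool_pos: [575.4, -86.4, 95.1]
tcp_rot: [-104.2, 15.6, 65.2]
ft_force: [-0.5, -0.4, 0.2]
finger_gap: 50.6
```

```bash
python3 chk.py 69 c69; python3 -c "
from h import *
t=snapshot('top'); cv2.imwrite('pics/top69.png',cv2.resize(t['frame'][100:340,200:500],None,fx=2.5,fy=2.5))"
```

```text
t 16.5 err mm in tool axes [ 0.  -0.5 -0.6] rot deg [-0.    0.07 -0.07] gap 50.6 F [-0.5 -0.4  0.2]
```

View pics/c69.png

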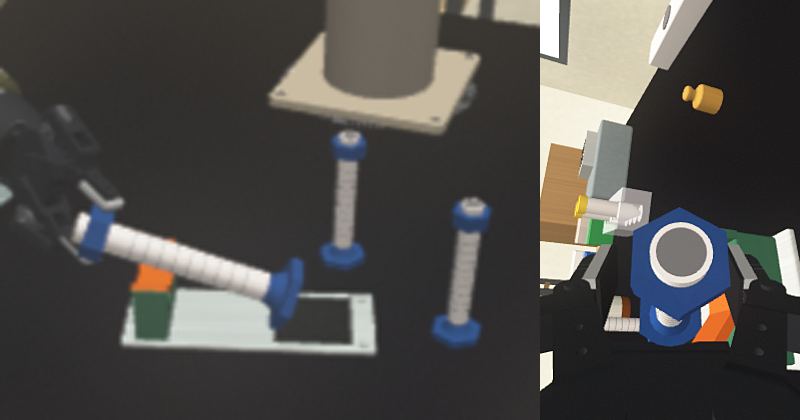

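View pics/top69.png

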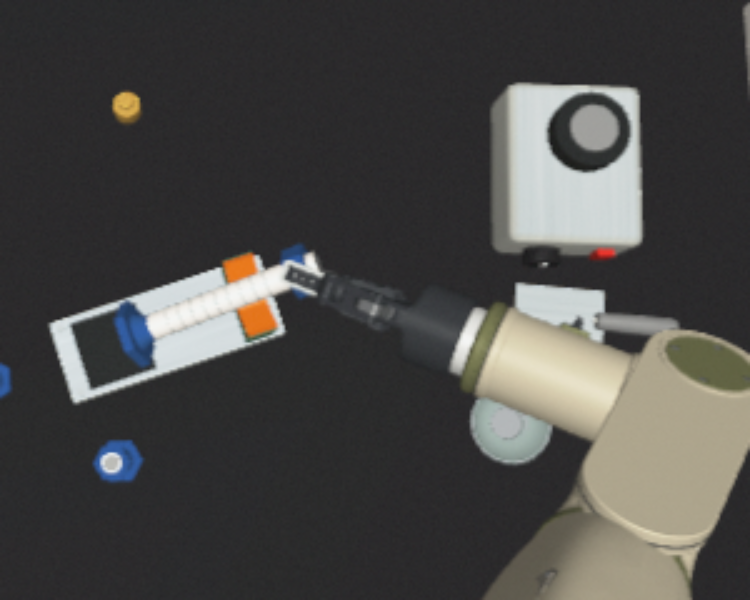

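Request:
{"method": "drive_tool", "body": {
  "deltas": [
    [103,-0.0002,0.0018,-0.0003,0.0069,0.007,-0.0079],
    [103,-0.0004,0.0036,-0.0006,0.0139,0.014,-0.0157],
    [103,-0.0006,0.0054,-0.0008,0.0209,0.0209,-0.0235],
    [103,-0.0008,0.0072,-0.0011,0.0279,0.0279,-0.0312],
    [103,-0.001,0.009,-0.0013,0.035,0.0349,-0.0389],
    [103,-0.0011,0.0108,-0.0016,0.0422,0.0419,-0.0465],
    [103,-0.0013,0.0127,-0.0018,0.0494,0.0488,-0.0541],
    [103,-0.0014,0.0145,-0.002,0.0567,0.0558,-0.0617],
    [103,-0.0015,0.0163,-0.0022,0.064,0.0628,-0.0692],
    [103,-0.0016,0.0181,-0.0023,0.0714,0.0697,-0.0766]
  ]
}}

```text
time: 17.48
tool_pos: [578.9, -94.8, 79.2]
tcp_rot: [-100.7, 10.5, 62.1]
ft_force: [-0.3, -0.2, -0.3]
finger_gap: 50.7
```

```bash
python3 chk.py 75 c75; python3 - <<'E'
from kin import *
t=snapshot("top"); cv2.imwrite('pics/top75.png',cv2.resize(t['frame'][100:340,200:500],None,fx=2.5,fy=2.5))
p0,R0=hand(75,45,s=182)
# lower to 78.5 along the arc at fixed i
show([delta(*hand(75+.4*k,45,s=182),p0,R0) for k in range(1,11)])
E
```

```text
t 17.4833 err mm in tool axes [ 0.1 -0.6 -0.5] rot deg [-0.01  0.07 -0.07] gap 50.7 F [-0.3 -0.2 -0.3]
[-0.0001, 0.0012, -0.0001, 0.0049, 0.0, -0.0049]
[-0.0003, 0.0024, -0.0003, 0.0099, 0.0, -0.0099]
[-0.0004, 0.0036, -0.0004, 0.0148, 0.0, -0.0148]
[-0.0005, 0.0048, -0.0005, 0.0197, 0.0, -0.0197]
[-0.0006, 0.006, -0.0006, 0.0247, -0.0, -0.0247]
[-0.0008, 0.0072, -0.0008, 0.0296, 0.0, -0.0296]
[-0.0009, 0.0084, -0.0009, 0.0346, 0.0, -0.0346]
[-0.001, 0.0097, -0.001, 0.0395, 0.0, -0.0395]
[-0.001, 0.0109, -0.001, 0.0444, 0.0, -0.0444]
[-0.0011, 0.0121, -0.0011, 0.0494, 0.0, -0.0494]
```

View pics/c75.png

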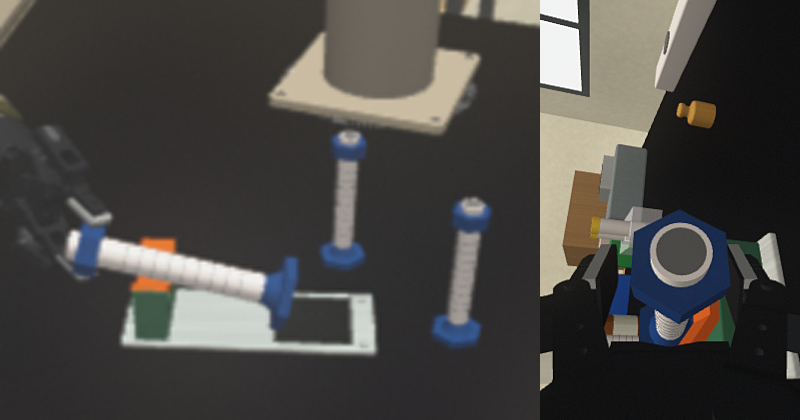

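View pics/top75.png

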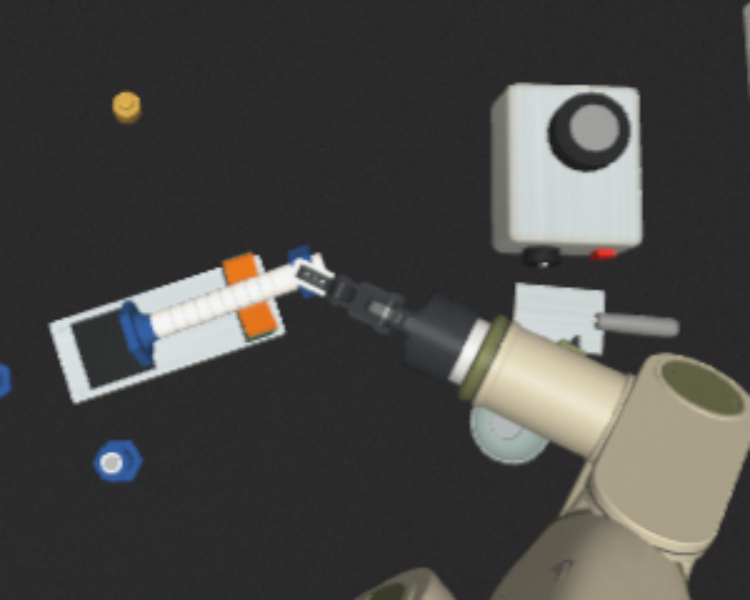

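Request:
{"method": "drive_tool", "body": {
  "deltas": [
    [103,-0.0001,0.0009,-0.0001,0.0037,0,-0.0037],
    [103,-0.0002,0.0018,-0.0002,0.0074,0,-0.0074],
    [103,-0.0003,0.0027,-0.0003,0.0111,0,-0.0111],
    [103,-0.0004,0.0036,-0.0004,0.0148,0,-0.0148],
    [103,-0.0005,0.0045,-0.0005,0.0185,0,-0.0185],
    [103,-0.0006,0.0054,-0.0006,0.0222,0,-0.0222],
    [103,-0.0007,0.0063,-0.0007,0.0259,0,-0.0259],
    [103,-0.0008,0.0072,-0.0008,0.0296,0,-0.0296],
    [103,-0.0009,0.0081,-0.0009,0.0333,0,-0.0333],
    [103,-0.001,0.009,-0.001,0.037,0,-0.037]
  ]
}}

```text
time: 18.47
tool_pos: [580.1, -98.2, 70.9]
tcp_rot: [-98.6, 8.4, 62.5]
ft_force: [0.0, 0.3, -1.2]
finger_gap: 51.1
```

```bash
python3 chk.py 78 c78; python3 -c "
from h import *
s=snapshot('wrist'); cv2.imwrite('pics/w78.png',s['frame'])"
```

```text
t 18.4667 err mm in tool axes [ 0.1 -0.7 -0.6] rot deg [-0.03  0.02 -0.05] gap 51.1 F [ 0.   0.3 -1.2]
```

View pics/c78.png

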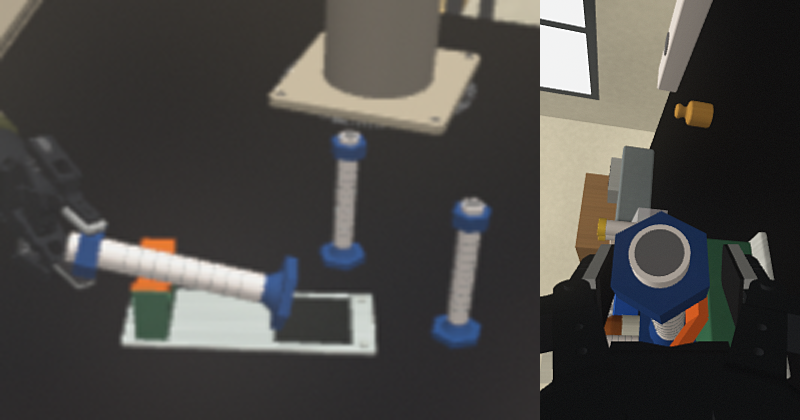

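View pics/w78.png

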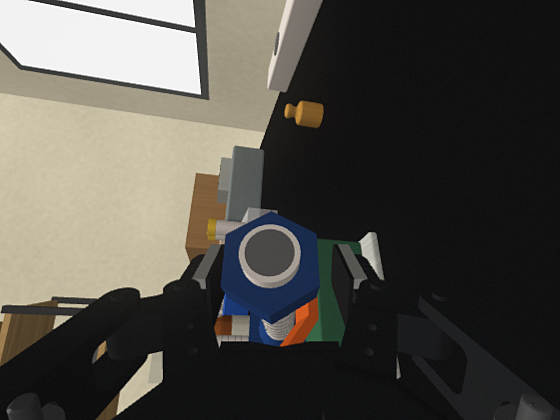

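The barrel now rests on the notch: the collar has left the front pad (wrist (325,270)) and is near the rear pad (220,265). I open the fingers and re-centre slightly.

Request:
{"method": "drive_tool", "body": {
  "deltas": [
    [100,0,-0.0004,0,0,0,0],
    [97,0,-0.0008,0,0,0,0],
    [93,0,-0.0012,0,0,0,0],
    [88,0,-0.0016,0,0,0,0],
    [83,0,-0.002,0,0,0,0],
    [78,0,-0.002,0,0,0,0],
    [73,0,-0.002,0,0,0,0],
    [68,0,-0.002,0,0,0,0],
    [64,0,-0.002,0,0,0,0],
    [60,0,-0.002,0,0,0,0]
  ]
}}

```text
time: 19.45
tool_pos: [579.9, -97.8, 73.0]
tcp_rot: [-98.6, 8.4, 62.5]
ft_force: [0.2, 0.2, 0.5]
finger_gap: 65.3
```

```bash
python3 -c "
from h import *
s=snapshot('wrist'); cv2.imwrite('pics/w79.png',s['frame'][180:350,150:410]); print(sense()['finger_gap'],sense()['ft_force'])
t=snapshot('top'); cv2.imwrite('pics/top79.png',cv2.resize(t['frame'][180:280,210:370],None,fx=4.5,fy=4.5))"
```

```text
65.2218598895117 [0.48046434 0.9134366  1.03215323]
```

View pics/w79.png

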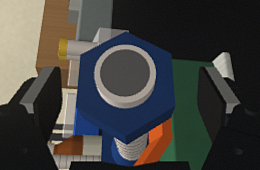

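View pics/top79.png

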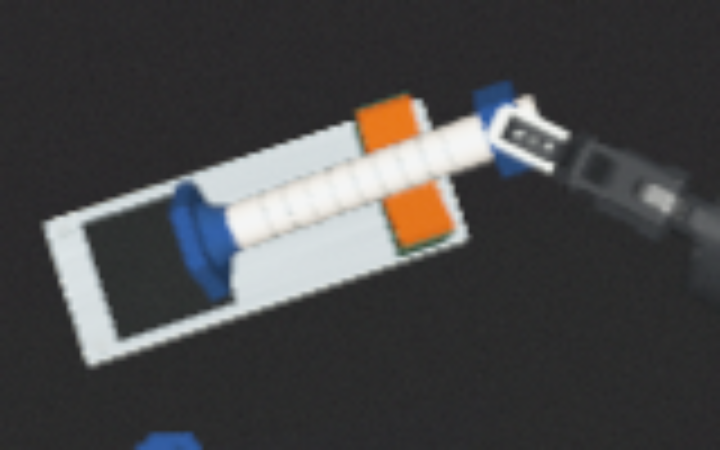

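Both fingers are clear of the collar and the barrel lies across the notch. I withdraw along the fingers, then go up.

Request:
{"method": "drive_tool", "body": {
  "deltas": [
    [60,-0.004,0,0,0,0,0],
    [60,-0.01,0,0,0,0,0],
    [60,-0.018,0,0,0,0,0],
    [60,-0.026,0,0,0,0,0],
    [60,-0.034,0,0,0,0,0],
    [60,-0.042,0,0,0,0,0],
    [60,-0.05,0,0,0,0,0],
    [60,-0.058,0,0,0,0,0],
    [60,-0.064,0,0,0,0,0],
    [60,-0.068,0,0,0,0,0]
  ]
}}

```text
time: 20.38
tool_pos: [548.6, -158.5, 83.1]
tcp_rot: [-98.6, 8.4, 62.5]
ft_force: [0.6, 0.3, -1.1]
finger_gap: 65.1
```

```bash
python3 - <<'E'
from kin import *
s=sense(); R=rpy(s['tcp_rot']); print(s['tool_pos'],s['ft_force'],s['joint_pos'].round()); print("up in tool", (R.T@[0,0,.15]).round(3)); 
p=s['tool_pos']+[-20,-10,150]; q,e=ik(p,R,s['joint_pos']); print(e,q.round()); print((R.T@np.array([-20,-10,150])).round(0))
t=snapshot('top'); cv2.imwrite('pics/top80.png',cv2.resize(t['frame'][180:280,210:370],None,fx=4.5,fy=4.5))
E
```

```text
[ 548.60451827 -158.48992214   83.10989956] [ 0.64342076  0.3496162  -1.07582298] [-56.  46.  89.  63. 103.  31.]
up in tool [-0.022 -0.147 -0.022]
6.553740137518209e-13 [-58.  29.  95.  65. 110.  41.]
[ -40. -146.   -9.]
```

View pics/top80.png

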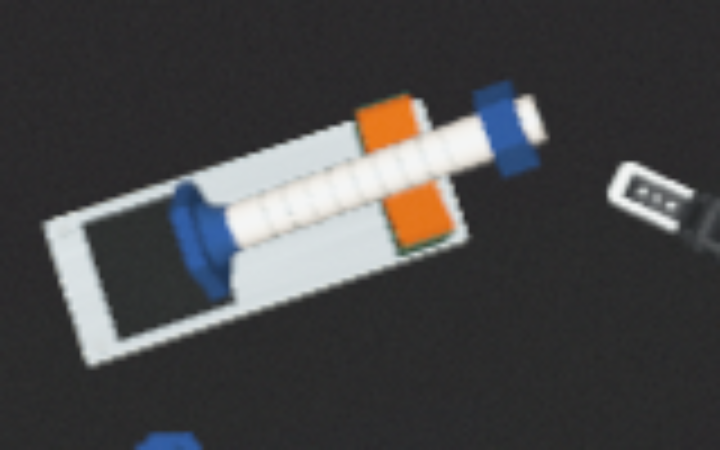

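Request:
{"method": "drive_tool", "body": {
  "deltas": [
    [60,-0.004,-0.015,-0.001,0,0,0],
    [60,-0.008,-0.03,-0.002,0,0,0],
    [60,-0.012,-0.045,-0.003,0,0,0],
    [60,-0.016,-0.06,-0.004,0,0,0],
    [60,-0.02,-0.075,-0.005,0,0,0],
    [60,-0.024,-0.09,-0.006,0,0,0],
    [60,-0.028,-0.105,-0.007,0,0,0],
    [60,-0.032,-0.12,-0.008,0,0,0],
    [60,-0.036,-0.135,-0.009,0,0,0],
    [60,-0.04,-0.145,-0.009,0,0,0]
  ]
}}

```text
time: 21.27
tool_pos: [529.1, -167.8, 233.3]
tcp_rot: [-98.7, 8.4, 62.5]
ft_force: [-0.3, -0.7, 0.3]
finger_gap: 65.2
```

```bash
python3 - <<'E'
from kin import *
t=snapshot("top");sc=snapshot("scene")
cv2.imwrite('pics/topF.png',t['frame']); cv2.imwrite('pics/sceneF.png',sc['frame'])
cv2.imwrite('pics/sceneFc.png',cv2.resize(sc['frame'][190:250,240:360],None,fx=6,fy=6,interpolation=cv2.INTER_CUBIC))
# barrel axis pixels from top crop: near foot and near collar, axis points at crop (235,228)... (485,139)
R=lambda p:np.r_[(p-O)@EX,(p-O)@EY,p[2]].round(1)
for c,z in (((385,174),60),((498,133),73),((240,226),42)): print(c,R(onz(t,210+c[0]/4.5,180+c[1]/4.5,z)))
for th in (74,76,78):
    a=np.radians(th); zc=EZ*np.cos(a)+EX*np.sin(a); n=EX*np.cos(a)-EZ*np.sin(a); toe=CYL+29*EX
    for s in (120,182,200): P=toe-29*n+s*zc; print(th,s,R(P),"scene",proj(sc,P)[0].round(1),"crop",((proj(sc,P)[0]-[240,190])*6).round())
E
```

```text
(385, 174) [32.1  2.4 60. ]
(498, 133) [95.3  3.  73. ]
(240, 226) [-50.5   2.   42. ]
74 120 [37.6  1.1 67. ] scene [272.1 206. ] crop [193.  96.]
74 182 [97.2  1.1 84. ] scene [249.5 199.9] crop [57. 60.]
74 200 [114.5   1.1  89. ] scene [242.9 198.2] crop [17. 49.]
76 120 [39.6  1.1 63.2] scene [271.4 207.1] crop [188. 103.]
76 182 [99.8  1.1 78.2] scene [248.7 201.8] crop [52. 71.]
76 200 [117.2   1.1  82.5] scene [242.  200.2] crop [12. 61.]
78 120 [41.6  1.1 59.3] scene [270.7 208.3] crop [184. 110.]
78 182 [102.2   1.1  72.2] scene [247.9 203.6] crop [48. 82.]
78 200 [119.8   1.1  75.9] scene [241.3 202.2] crop [ 8. 73.]
```

View pics/sceneF.png

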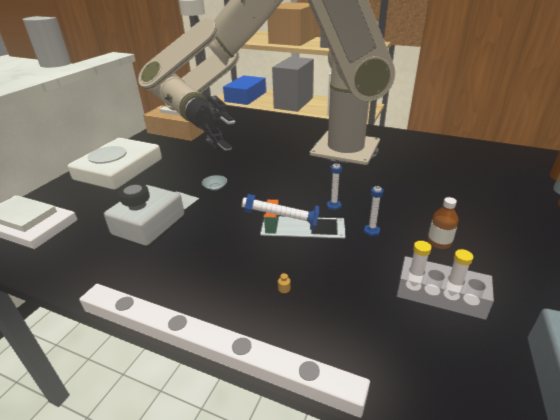

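View pics/sceneFc.png

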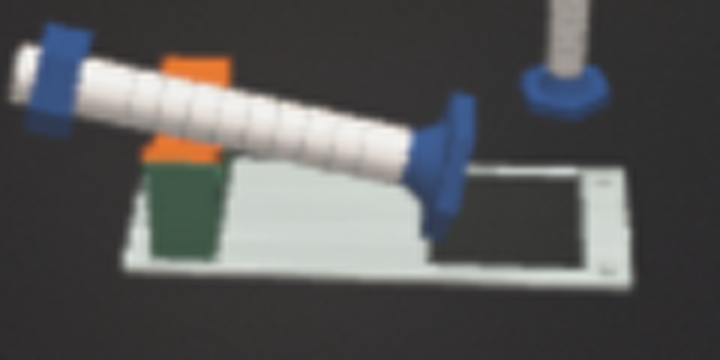

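View pics/topF.png

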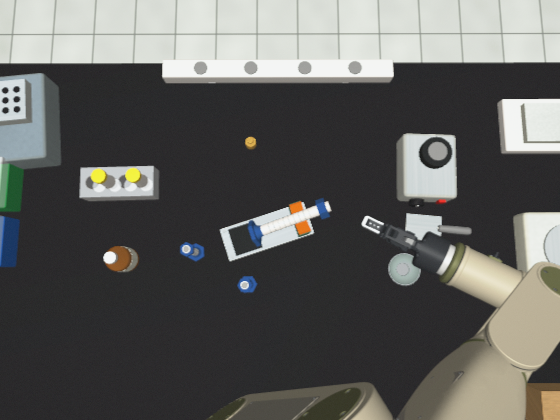

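```bash
python3 -c "
from bench import *
s=sense(); print(s['time'],s['qd'].round(2)); print(hand_in())"
```

```text
21.3667 [ 0.25  2.02  0.91 -0.89 -1.4  -1.21]
the job is handed in; nothing more can be done
None
```

The tall white cylinder now lies with its barrel in the orange notch. I handed the job in at 21.4 s of the 51 s; no verdict was reported.

**How:** The fingers loosely straddled its collar. The rear finger pushed it past balance, then the front finger lowered it slowly until the barrel rested in the notch. I opened the fingers, withdrew and raised the hand clear.

**Last checks:**
- **Position:** The camera views put the cylinder at about 77–78° lean. The mid-barrel point is about 2–3 mm off the centre line, 40 mm ahead of the cradle's origin and 60 mm above the bench.
- **Foot and force:** The foot stayed on the plate throughout. Wrist force readings stayed near the noise, about 1 N.
- **Bystanders:** In the final pictures the bystanders and both smaller cylinders look unmoved.

**What did not go as planned:**
- **First approach:** The posture I first chose was out of reach. I worked out the arm's geometry and came in more steeply.
- **Mixer:** Partway down I swung the hand round to keep the wrist away from it.
- **Resting angle:** The barrel came to rest slightly earlier than I expected, so the rear finger may have touched the collar lightly before I opened the fingers.
- **Estimates:** The two cameras' position estimates differed by a few millimetres at the start. The final lean was read from pictures rather than measured precisely.
- **Arm at hand-in:** The arm was still settling slowly (up to 2 degrees/s), well clear of everything.

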